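# Close up a drive housing with tongued cover plates and wind its spring lock

### The arm

A 6-joint arm with a two-finger parallel gripper is mounted at the origin on a cart in front of the work surface, level with it; the furniture and walls round the work are solid. World frame = base frame: x ahead of the robot, y to its left, z up, the work surface at z = 0. Lengths are in m, angles in degrees, forces in N, time in s.
With the tool pointing down it reaches from about 0.325 to 0.85 m from the base axis. Payload 15.5 kg.
Tool frame: the origin (TCP) lies at the very end of the fingers, on their centre line; the grasp point (between the pads) lies ctrl.tcp_to_grasp behind it (ctrl.tcp_to_grasp is the distance from the TCP to the grasp point, in m); z points along the fingers, y is the line along which they close (so a half turn about z gives the same grasp; the last joint's range is limited). The gripper opens to 91 mm and grips with 3 to 60 N. Pads are 32 mm wide; open, the fingers measure 118 mm over their backs; the gripper's body (76 mm by 178 mm) begins 60 mm behind the grasp point.
Start: joints at [63.111, 28.281, 77.091, -0, 74.628, -5.472], TCP at [0.228, 0.582, 0.214] pointing down, gripper open.
Joint ranges: [-166.48, 166.48], [-47.26, 123.95], [12.59, 153.08], [-70.14, 250.14], [6.76, 159.57], [-176.63, 176.63]. Speed limits (degrees/s): [108.29, 108.29, 147.25, 172.46, 172.46, 172.46].

### API

Orientations are given as [roll, pitch, yaw] about the fixed x, y, z axes, in that order (R = Rz(yaw) Ry(pitch) Rx(roll)).
In Python, from plant import ctrl gives the robot as it stands.
- The arm moves only by the tool arm_command, never from a script. Its argument "series" is a list that holds one entry, the list of rows, each a list of 7 numbers: the turn, a rotation vector about the tool's x, y, z normalised to -1 to 1, where 1 is pi rad, then the shift along the tool's x, y, z normalised to -1 to 1, where 1 is 8 cm, then the closure, from -1 (fully open) to 1 (shut). In form: [[[rx, ry, rz, x, y, z, jaw], ...]]. A call has 1 to 12 rows; each row is the pose to reach, as a shift and turn from the pose commanded when the call began, along the tool's axes at that moment, turning the shorter way round; what a row does not reach only later rows make up. A row lasts 1/10 s, in which the tool goes at most 50 mm and 8.59 degrees, less where a joint would pass 70% of its speed; a pose out of reach is approached as far as the arm can. A call with a number of a shift or a turn outside -1 to 1 is refused whole. A call with a gripper value outside its range is refused whole. The fingers move at their own pace and stop on an object; "force" is the grip in N (left out, the last holds). Time passes only in rows, so rows that repeat a pose let the fingers close. It gives the time, the measured TCP pose, the force, the opening and the grip force at its end, in the units of the state.
- ctrl.observe(): the state, without advancing time (a new reading comes with each control period).
- ctrl.get_image(name): name is "scene" or "top"; returns a dict with "color" (420x560x3 uint8, blue, green, red), "fx", "fy", "cx", "cy" (pixels), "dist" ([k1, k2, p1, p2, k3] as OpenCV has them; the pictures are not rectified), "rvec" (rotation vector, rad) and "tvec" (3), from world to camera coordinates, as OpenCV has them. Camera axes: x right, y down, z forward; pixel columns grow to the right and rows downward; lengths in m; the calibration is good to about 2 mm. A picture is of the moment at which its call begins. There is no depth.
- ctrl.finish_job(): hands the job in; it is judged then, once.
The state is a dict: "time_s": time; "joints": joint angles; "dq": joint speeds; "effort": joint torques, N m; "eef_pos": TCP position; "tcp_rot": TCP orientation; "contact_force": force on the tool from outside, world axes, zero at the start; "moment": the same for the moment, N m; "gripper_width": finger opening in m; "finger_force": force on a finger pad.
Only numpy, scipy, OpenCV 4.12 (cv2) and the standard library are available. Lean on these libraries where they do the work, as an engineer would, in place of code of your own. Each camera call takes 0.05 s, during which the arm holds its last target. There are 200 camera calls.

### The job

Close up the open drive housing with the two or three loose aluminium cover plates: hold each plate tipped, angle its tongue into the groove under the lip along the housing's far side, then lower it flat so that its free end drops inside the front wall; any order and any place along the groove, side by side. When every plate lies flat, wind the wing key on the lock box clockwise, in repeated part turns, as far as it goes, so that the sprung keeper bar covers the free ends. Do not knock over or shift the wash bottle, the magnetic base and the guide bush standing around.

Things in the scene. Friction and masses are not known exactly. Their poses are not given: they have to be found in the camera images.
- housing: grey fixed housing, open on top, 140 (x) x 202 (y) mm, dark lock box on its +y end. Origin: centre of its underside on the bench; x points away from the robot to the grooved far side, z up. Plates rest at z = 30 mm on two ledges, anywhere in y = -91 to +91 mm (three fit at -60, 0, +60). A seated plate's rib point is at z = 53 mm, x = -10 to -5 mm
- groove (a point): middle of the groove's mouth, under the lip's edge and on the groove's floor: at (38.5, 0, 30) mm in the housing's frame, axes as the housing's. The groove runs along y, is 9 mm high and goes 14 mm deep in +x from this point; the steel lip over it is 4 mm thick (top at 43 mm)
- front_wall (a point): top of the front wall's inner face, at (-52.5, 0, 41) mm in the housing's frame; the wall is 20 mm thick, so the space from it to the back of the groove is 105 mm for plates 100 mm long with their tongue
- key_grip (a point): middle of the wing key on the lock box: an upright steel wing 34 mm wide, 9 mm thick, 26 mm high (the point is 13 mm below its top, 12 mm above its collar, 29 mm above the lock box's top), turning on a vertical axis through this point. Its x axis runs along the wing's 34 mm width
- key (a joint): turn of the wing key in rad, growing clockwise seen from above, 0 (slack) to 7.5 (its stop). Its spring pulls back, but a pawl-like friction holds it wherever it is let go (it can be turned back by hand); it takes 0.15 to 0.25 N m
- keeper (a joint): travel in m of the sprung keeper bar on the front wall, driven by the key, 1.9 mm per rad: 0 drawn back clear of the opening, 0.014 fully over the plates' free ends. The bar is 18 (x) x 188 (y) x 5 mm, underside 42 mm and top 47 mm over the bench; drawn back, its inner edge is 3 mm outside the front wall's inner face
- plate_a_grip (a point): loose aluminium cover plate (may be absent), all alike: body 85 (x) x 52 (y) x 10 mm, a tongue 15 mm long and 4 mm thick continuing its underside beyond the +x end, and on top in the middle a pull rib 12 (x) x 40 (y) mm, 26 mm high. 0.2 kg. Point: in the rib, 23 mm above the underside; tongue tip 57.5 mm from it in +x, free end 42.5 mm in -x; z up out of the rib side
- plate_b_grip (a point): loose aluminium cover plate (may be absent), all alike: body 85 (x) x 52 (y) x 10 mm, a tongue 15 mm long and 4 mm thick continuing its underside beyond the +x end, and on top in the middle a pull rib 12 (x) x 40 (y) mm, 26 mm high. 0.2 kg. Point: in the rib, 23 mm above the underside; tongue tip 57.5 mm from it in +x, free end 42.5 mm in -x; z up out of the rib side
- plate_c_grip (a point): loose aluminium cover plate (may be absent), all alike: body 85 (x) x 52 (y) x 10 mm, a tongue 15 mm long and 4 mm thick continuing its underside beyond the +x end, and on top in the middle a pull rib 12 (x) x 40 (y) mm, 26 mm high. 0.2 kg. Point: in the rib, 23 mm above the underside; tongue tip 57.5 mm from it in +x, free end 42.5 mm in -x; z up out of the rib side
- wash_bottle_mid (a point): white wash bottle, 69 mm across, 250 mm tall with its jet tube, standing behind the housing; point on its axis 100 mm up. Leave alone
- magnet_block_mid (a point): steel magnetic base with a knob, 58 x 51 x 80 mm, standing behind to the right; point on its axis 30 mm up. Leave alone
- bush_mid (a point): steel guide bush, 40 mm across, 35 mm tall, standing at the right; point at its centre. Leave alone
Mind the look-alikes: they are no part of the job. What is shaped like the part that bears plate_a_grip but green is not meant.

How it is judged (in metres and radians):
On the way, in this order (a step that is already met when the one before it is completed fails the run):
1. every plate lies flat with its tongue in the groove (x of plate_a_grip in the frame of housing between -0.0115 and -0.0025 m and y of plate_a_grip in the frame of housing between -0.08 and 0.08 m and z of plate_a_grip in the frame of housing between 0.05 and 0.056 m and angle between each of plate_a_grip, plate_b_grip, plate_c_grip's own z axis and vertical below 0.05 rad and angle between the x axis of each of plate_a_grip, plate_b_grip, plate_c_grip and the x axis of housing, either way round below 0.15 rad and x of plate_b_grip in the frame of housing between -0.0115 and -0.0025 m and y of plate_b_grip in the frame of housing between -0.08 and 0.08 m and z of plate_b_grip in the frame of housing between 0.05 and 0.056 m and x of plate_c_grip in the frame of housing between -0.0115 and -0.0025 m and y of plate_c_grip in the frame of housing between -0.08 and 0.08 m and z of plate_c_grip in the frame of housing between 0.05 and 0.056 m), for 0.2 s.
2. the key is wound to its stop and the keeper bar is out over the plates' free ends (value of joint key above 7.1 rad and value of joint keeper above 0.012 m), for 0.2 s.
At the end, for the whole second after the job is handed in: every plate lies flat in the housing (0.05 rad of level, 3 mm of seat height, 0.15 rad of square), tongue under the lip, free end inside the front wall (rib point at x -11.5 to -2.5 mm, |y| < 80 mm in the housing frame); key above 7.1 rad, keeper out over 12 mm (all of step 1 and all of step 2); the robot touches nothing.
It fails at once if the wash bottle is tipped (angle between wash_bottle_mid's own z axis and vertical above 0.35 rad).
It fails at once if a bystander is shifted by more than 4 cm (distance of any of wash_bottle_mid, magnet_block_mid, bush_mid from where it was at the start of the episode above 0.04 m).
Of plate_a, plate_b, plate_c only 2 to 3 are there at a start; the rules pass over those that are not, and their reading is None.
At some moment in a run one of plate_a, plate_b, plate_c may be knocked a few centimetres aside while the robot is not near it.
Once in a run the grip may slacken for a moment while it holds something.
It also fails if it takes over 210 s, if anything falls off the work surface, if the arm or the gripper's body presses on something with over 40 N, if the wrist force passes 120 N, or if a joint passes its speed limit or range.

## Working session

There is one attempt and no reset: what is moved stays moved. The work goes in short steps, Python scripts to look and compute and a tool call to move; the robot and the scene stay as the last step left them, time stands still between calls to the robot, and variables do not carry over. Pictures are saved under pics/ and viewed, at most 14 in all, crops included, and the job is handed in when it is done.

Besides the shell and the picture viewer there is one more tool, called after "Emit:" as a command line: name --argument value ..., lists and objects as JSON in quotes. arm_command: Moves the arm, as the interface text tells. Scaled input: -1 to 1 covers 8 cm each way for a shift and pi rad each way for a turn. Its arguments: {"type":"object","properties":{"series":{"type":"array"},"force":{"type":"number"}},"required":["series"]}

```bash
mkdir -p pics; ls
cat > h.py <<'E'
import numpy as np, cv2
from plant import ctrl
from scipy.spatial.transform import Rotation as R
def cap(n,f):
    im=ctrl.get_image(n); cv2.imwrite(f,im["color"]); return im
def KD(im):
    return np.array([[im["fx"],0,im["cx"]],[0,im["fy"],im["cy"]],[0,0,1.]]),np.array(im["dist"],float)
def ray(im,uv):
    K,D=KD(im); p=cv2.undistortPoints(np.array(uv,float).reshape(-1,1,2),K,D).reshape(-1,2)
    M=cv2.Rodrigues(np.array(im["rvec"],float))[0]; t=np.array(im["tvec"],float).reshape(3)
    return -M.T@t, np.c_[p,np.ones(len(p))]@M
def onz(im,uv,z):
    o,d=ray(im,uv); return o+d*((z-o[2])/d[:,2])[:,None]
def proj(im,P):
    K,D=KD(im); return cv2.projectPoints(np.array(P,float).reshape(-1,3),np.array(im["rvec"],float),np.array(im["tvec"],float),K,D)[0].reshape(-1,2)
E
python3 - <<'E'
from h import *
import pickle
for n in("scene","top"):
    im=cap(n,f"pics/{n}0.png"); pickle.dump(im,open(n+".pkl","wb"))
    o,_=ray(im,[[280,210]]); print(n,o,im["fx"])
s=ctrl.observe(); print(s,ctrl.tcp_to_grasp)
E
```

```text
pics
scene [-0.36030288 -0.90062917  1.14354798] 535.1295967128666
top [ 0.45730886 -0.09509743  1.44884439] 494.69280671641843
{'time_s': 0.1, 'joints': array([ 6.31126094e+01,  2.83101492e+01,  7.71213746e+01,  4.76077328e-04,
        7.46299080e+01, -5.47202988e+00]), 'dq': array([-0.10411862, -0.29459652, -0.05924438,  0.04221554,  0.10012233,
        0.0868223 ]), 'effort': array([ 2.18978028e-03, -8.80241776e+01, -3.82556033e+01,  7.06996978e-02,
        4.85702511e-02,  7.03671276e-05]), 'eef_pos': array([0.22805188, 0.58155525, 0.2134237 ]), 'tcp_rot': array([-1.79938892e+02, -6.31493856e-03,  1.58584509e+02]), 'contact_force': array([-0.28268029, -0.63005862, -0.2762905 ]), 'moment': array([-0.05363453,  0.01031551,  0.01113385]), 'finger_force': 0.0, 'gripper_width': 0.09128826318339998} 0.0188
```

View pics/scene0.png

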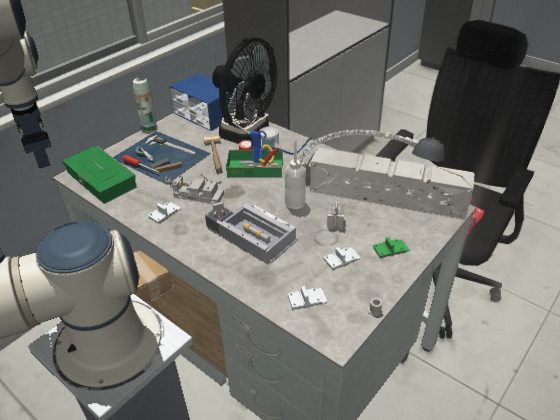

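View pics/top0.png

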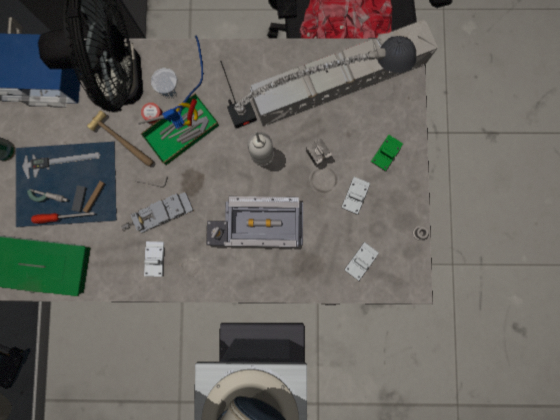

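The top view shows the housing at about (263,222) with the lock box at (216,232). White plates are at (154,259), (357,196) and (362,261), and the green decoy is at (388,153). The bottle is at (260,150), the magnet at (319,153) and the bush at (421,233). I'll enlarge both views.

Run:
```python
from h import *
t=cv2.imread("pics/top0.png"); s=cv2.imread("pics/scene0.png")
f=lambda a,x,y,w,h,k:cv2.resize(a[y:y+h,x:x+w],None,fx=k,fy=k,interpolation=cv2.INTER_CUBIC)
cv2.imwrite("pics/c1.png",np.vstack([f(t,190,180,130,80,6)[:,:780],np.hstack([f(t,134,235,40,10,6)]*3)[:1,:720].repeat(1,0)[:, :0].reshape(0,0,3) if 0 else np.zeros((0,780,3),np.uint8)]))
a=f(t,134,234,44,50,6);b=f(t,335,170,44,50,6);c=f(t,340,236,44,50,6)
a2=f(s,140,190,50,45,5);b2=f(s,316,240,50,45,5);c2=f(s,282,277,50,45,5)
cv2.imwrite("pics/c2.png",np.vstack([np.hstack([a,b,c])[:,:750],np.hstack([a2,b2,c2])]))
```

```text
(no output)
```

View pics/c1.png

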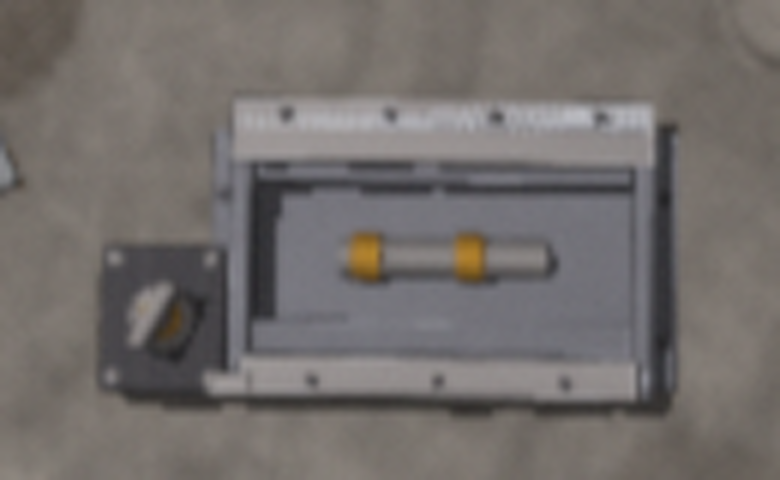

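View pics/c2.png

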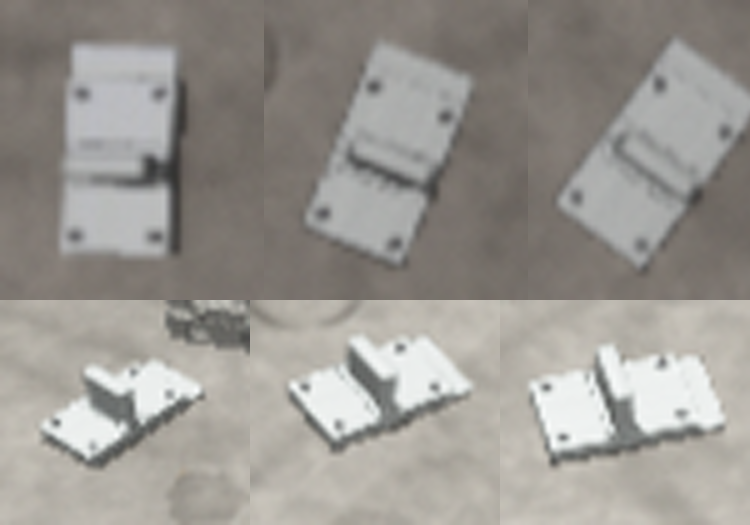

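The crops show all three plates with their tongues pointing away from the robot, and the ribs are clear. The housing lip's top edge runs (234,101) to (653,101) in crop 1, and the keeper is along the bottom. The key wing is diagonal at about (150,315). Next I'll turn these into positions.

```bash
cat > m.py <<'E'
from h import *
def platemask(img):
    hsv=cv2.cvtColor(img,cv2.COLOR_BGR2HSV); return hsv
def meas(im,x,y,w,h,thr):
    c=cv2.resize(im["color"][y:y+h,x:x+w],None,fx=6,fy=6,interpolation=cv2.INTER_CUBIC)
    g=c.min(axis=2); m=((g>thr)*255).astype(np.uint8)
    m=cv2.morphologyEx(m,cv2.MORPH_CLOSE,np.ones((19,19)))
    cs=cv2.findContours(m,0,2)[0]; q=max(cs,key=cv2.contourArea)
    b=cv2.boxPoints(cv2.minAreaRect(q)); uv=(b+.5)/6-.5+[x,y]
    P=onz(im,uv,0.008)[:,:2]; e=P[1]-P[0]; f=P[2]-P[1]
    if np.hypot(*e)<np.hypot(*f): e=f
    if e[0]<0:e=-e
    return P.mean(0),np.degrees(np.arctan2(e[1],e[0])),np.hypot(*(P[1]-P[0])),np.hypot(*(P[2]-P[1]))
E
python3 - <<'E'
from m import *
import pickle
im=pickle.load(open("top.pkl","rb")); sc=pickle.load(open("scene.pkl","rb"))
print(im["color"][262,180],im["color"][243,150])
for n,x,y in(("A",134,234),("B",335,170),("C",340,236)):
    for thr in(125,140):
        print(n,thr,meas(im,x,y,50,55,thr))
g=lambda p:(np.array(p,float)+.5)/6-.5+[190,180]
print("lip corners z43",onz(im,g([[234,101],[653,101],[653,163],[234,163]]),.043)[:,:2])
print("keeper corners z47",onz(im,g([[248,360],[636,360],[636,400],[248,400]]),.047)[:,:2])
print("lockbox",onz(im,g([[105,247],[225,247],[102,390]]),.03)[:,:2])
print("wing ends",onz(im,g([[135,345],[168,290],[150,312]]),.06)[:,:2])
print("bottle",onz(im,[[260,150],[259,158]],.15),"mag",onz(im,[[319,153]],.05),"bush",onz(im,[[421,233]],.03))
s=cv2.imread("pics/scene0.png")
cv2.imwrite("pics/c3.png",cv2.resize(s[170:265,180:350],None,fx=4.7,fy=4.7,interpolation=cv2.INTER_CUBIC))
E
```

```text
[108 113 120] [191 187 185]
A 125 (array([0.44414683, 0.28570721]), np.float64(-0.6568731920850854), np.float64(0.10695213686538721), np.float64(0.05558287642394823))
A 140 (array([0.44440299, 0.28604695]), np.float64(-0.9731864619346379), np.float64(0.1028731756276102), np.float64(0.0530483903288715))
B 125 (array([ 0.63396875, -0.30230865]), np.float64(-21.952896034636733), np.float64(0.1021486643332733), np.float64(0.0535001773157722))
B 140 (array([ 0.63331972, -0.30218965]), np.float64(-22.10587759140441), np.float64(0.09890763139271376), np.float64(0.05145273192529602))
C 125 (array([ 0.44167116, -0.31674069]), np.float64(-36.74874645088995), np.float64(0.10224734127138892), np.float64(0.053069021932331026))
C 140 (array([ 0.44139541, -0.31658246]), np.float64(-36.69493979628592), np.float64(0.09978242280362963), np.float64(0.05131496372928737))
lip corners z43 [[ 0.62255082  0.065451  ]
 [ 0.62336129 -0.13462295]
 [ 0.5936791  -0.13464357]
 [ 0.59279577  0.06493488]]
keeper corners z47 [[ 0.49913629  0.05625098]
 [ 0.50016141 -0.12660504]
 [ 0.48143436 -0.12663135]
 [ 0.48036751  0.05593743]]
lockbox [[0.55328957 0.12773266]
 [0.553577   0.0700376 ]
 [0.48498036 0.12763838]]
wing ends [[0.50544031 0.10792038]
 [0.53123293 0.09295876]
 [0.52089163 0.1012039 ]]
bottle [[ 0.73536286 -0.02881041  0.15      ]
 [ 0.71360069 -0.02635283  0.15      ]] mag [[ 0.74839848 -0.1934515   0.05      ]] bush [[ 0.52132011 -0.48423675  0.03      ]]
```

View pics/c3.png

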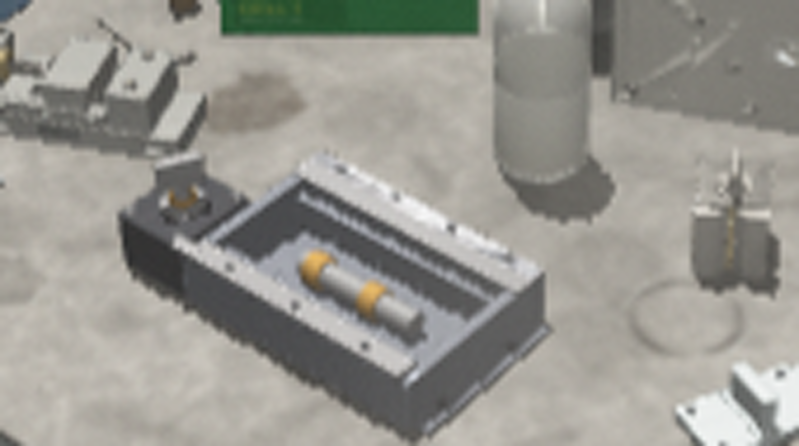

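The scene crop shows the lip's outer right corner at about (545,268), the keeper's right outer corner at about (408,380), and the wing top from (155,168) to (203,155). I'll triangulate these as a height check and enlarge the key.

```bash
cat >> h.py <<'E'
def tri(a,ua,b,ub):
    o1,d1=ray(a,[ua]);o2,d2=ray(b,[ub]);d1=d1[0];d2=d2[0]
    k=np.linalg.lstsq(np.c_[d1,-d2],o2-o1,rcond=None)[0]
    p,q=o1+k[0]*d1,o2+k[1]*d2; return (p+q)/2,np.linalg.norm(p-q)
E
python3 - <<'E'
from h import *
import pickle
im=pickle.load(open("top.pkl","rb")); sc=pickle.load(open("scene.pkl","rb"))
g=lambda p:(np.array(p,float)+.5)/6-.5+[190,180]
s=lambda p:(np.array(p,float)+.5)/4.7-.5+[180,170]
print("lip",tri(im,g([653,101]),sc,s([546,267])))
print("lip L",tri(im,g([234,163]),sc,s([303,185])))
print("keeper",tri(im,g([636,400]),sc,s([408,379])))
print("wing",tri(im,g([148,315]),sc,s([180,161])))
q=lambda p,x0,y0,ox:(np.array(p,float)-[ox,0]+.5)/6-.5+[x0,y0]
r=lambda p,x0,y0,ox:(np.array(p,float)-[ox,300]+.5)/5-.5+[x0,y0]
print("ribA",tri(im,q([107,171],134,234,0),sc,r([109,383],140,190,0)))
print("ribB",tri(im,q([395,165],335,170,264),sc,r([371,359],316,240,250)))
print("ribC",tri(im,q([655,167],340,236,528),sc,r([612,372],282,277,500)))
f=lambda a,x,y,w,h,k:cv2.resize(a[y:y+h,x:x+w],None,fx=k,fy=k,interpolation=cv2.INTER_CUBIC)
cv2.imwrite("pics/c4.png",np.hstack([f(im["color"],204,217,26,30,15),f(sc["color"],200,198,26,30,15)]))
# predicted lip/keeper outline
E
```

```text
lip (array([ 0.62241481, -0.13373094,  0.04408331]), np.float64(0.00236461456291774))
lip L (array([0.59565177, 0.06477167, 0.03003775]), np.float64(0.0045896559305938014))
keeper (array([ 0.4830611 , -0.12833816,  0.04326708]), np.float64(0.004503761940210998))
wing (array([0.51836702, 0.09874366, 0.08402437]), np.float64(0.00011629210317535872))
ribA (array([0.43397451, 0.28349879, 0.03550286]), np.float64(0.001037207070758292))
ribB (array([ 0.6219031 , -0.29989515,  0.0366708 ]), np.float64(0.002816805243097709))
ribC (array([ 0.43369525, -0.31023516,  0.03463416]), np.float64(0.0021394257928560845))
```

View pics/c4.png

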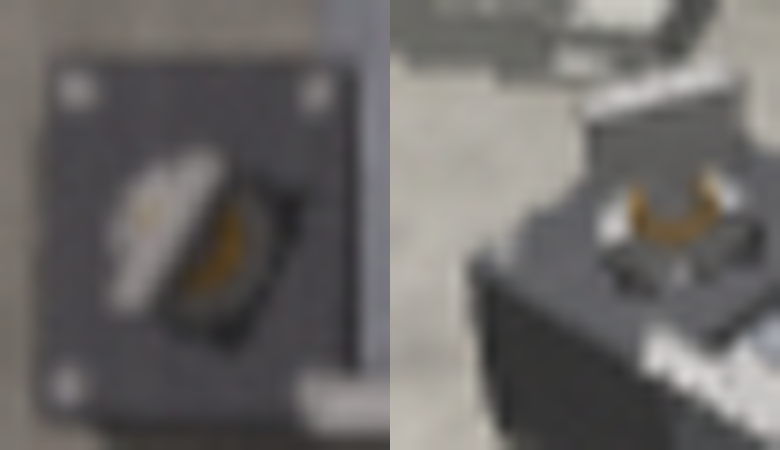

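The enlarged crop shows the wing top running (125,295) to (212,165) in the left panel, so its yaw is about -34°, with the top near z = 0.084. The rib heights of about 36 mm agree with the text. I'll write a move planner and measure the bottle.

```bash
cat >> h.py <<'E'
def pose(psi,tilt=0):
    # tool down, tool y along heading psi-90; tilt deg: tool y end goes down (tongue down)
    return R.from_euler('xyz',[180,0,psi],degrees=True)*R.from_euler('x',tilt,degrees=True)
def plan(legs,start=None,w=-1):
    s=ctrl.observe()
    p,r=(np.array(s["eef_pos"]),R.from_euler('xyz',s["tcp_rot"],degrees=True)) if start is None else start
    for tp,tr in legs:
        tp=np.array(tp,float)
        while 1:
            d=r.inv().apply(tp-p); q=(r.inv()*tr).as_rotvec()
            n=max(1,np.ceil(np.abs(d).max()/.0799-1e-6))
            if np.linalg.norm(q)>2.9: n=max(n,2)
            a=np.round(np.r_[q/n/np.pi,d/n/.08],3)
            rows=int(max(np.ceil(np.linalg.norm(d/n)/.05),np.ceil(np.degrees(np.linalg.norm(q/n))/8.5)))
            print(a.tolist(),"rows",rows)
            p=p+r.apply(a[3:]*.08); r=r*R.from_rotvec(a[:3]*np.pi)
            if n==1: break
        print("  -> at",p.round(4),r.as_euler('xyz',degrees=True).round(1))
E
python3 - <<'E'
from h import *
import pickle
im=pickle.load(open("top.pkl","rb")); sc=pickle.load(open("scene.pkl","rb"))
print("bottle base front",onz(sc,[[180+545/4.7,170+184/4.7]],0))
print("L/R edges scene z=.05",onz(sc,[[180+497/4.7,170+150/4.7],[180+588/4.7,170+150/4.7]],0.02))
print("tip", tri(im,[260,135],sc,[298,152]))
r=pose(89.2); print(pose(90).as_matrix().round(2), pose(90,15).apply([0,1,0]))
plan([((.436,.285,.10),r),((.436,.285,.0125),r)])
E
```

```text
bottle base front [[ 0.73009626 -0.04870412  0.        ]]
L/R edges scene z=.05 [[ 0.71985694 -0.01324707  0.02      ]
 [ 0.759863   -0.06424249  0.02      ]]
tip (array([ 0.76295053, -0.03108309,  0.20426146]), np.float64(0.00029877407841513286))
[[ 0.  1.  0.]
 [ 1. -0. -0.]
 [ 0.  0. -1.]] [ 9.65925826e-01 -1.64798730e-16 -2.58819045e-01]
[-0.0, 0.0, 0.096, -0.943, -0.625, 0.355] rows 3
[-0.0, 0.0, 0.072, -0.815, -0.237, 0.266] rows 2
[-0.0, 0.0, 0.072, -0.847, -0.049, 0.266] rows 2
[-0.0, 0.0, 0.073, -0.837, 0.143, 0.267] rows 2
[-0.0, 0.0, 0.072, -0.783, 0.329, 0.266] rows 2
  -> at [0.436 0.285 0.1  ] [-1.80e+02  1.00e-01  8.93e+01]
[-0.0, 0.0, 0.0, 0.001, 0.0, 0.547] rows 1
[-0.0, 0.0, 0.0, 0.0, 0.0, 0.547] rows 1
  -> at [0.436  0.285  0.0125] [-1.80e+02  1.00e-01  8.93e+01]
```

Emit:
arm_command --series '[[[0, 0, 0.096, -0.943, -0.625, 0.355, -1], [0, 0, 0.096, -0.943, -0.625, 0.355, -1], [0, 0, 0.096, -0.943, -0.625, 0.355, -1]]]' --force 30

```text
time_s: 0.4
eef_pos: [0.2815, 0.5034, 0.1836]
tcp_rot: [-179.7, 0.1, 140.8]
contact_force: [-1.3, 0.3, -0.2]
gripper_width: 0.0914
finger_force: 0.0
```

Emit:
arm_command --series '[[[0, 0, 0.072, -0.815, -0.237, 0.266, -1], [0, 0, 0.072, -0.815, -0.237, 0.266, -1], [0, 0, 0.072, -0.815, -0.237, 0.266, -1]]]'

```text
time_s: 0.7
eef_pos: [0.32, 0.4501, 0.1633]
tcp_rot: [-179.9, 0.0, 128.1]
contact_force: [-0.2, 0.5, 0.6]
gripper_width: 0.0911
finger_force: 0.0
```

Emit:
arm_command --series '[[[0, 0, 0.072, -0.847, -0.049, 0.266, -1], [0, 0, 0.072, -0.847, -0.049, 0.266, -1], [0, 0, 0.072, -0.847, -0.049, 0.266, -1]]]'

```text
time_s: 1.0
eef_pos: [0.3588, 0.3953, 0.1423]
tcp_rot: [-179.9, 0.0, 115.2]
contact_force: [-0.9, -0.0, 0.7]
gripper_width: 0.091
finger_force: 0.0
```

Emit:
arm_command --series '[[[0, 0, 0.073, -0.837, 0.143, 0.267, -1], [0, 0, 0.073, -0.837, 0.143, 0.267, -1], [0, 0, 0.073, -0.837, 0.143, 0.267, -1]]]'

```text
time_s: 1.3
eef_pos: [0.3979, 0.3403, 0.1212]
tcp_rot: [-180.0, 0.0, 102.1]
contact_force: [-0.6, -0.0, -0.0]
gripper_width: 0.0912
finger_force: 0.0
```

Emit:
arm_command --series '[[[0, 0, 0.072, -0.783, 0.329, 0.266, -1], [0, 0, 0.072, -0.783, 0.329, 0.266, -1], [0, 0, 0.072, -0.783, 0.329, 0.266, -1], [0, 0, 0.072, -0.783, 0.329, 0.266, -1]]]'

```text
time_s: 1.7
eef_pos: [0.4362, 0.2865, 0.1006]
tcp_rot: [180.0, -0.0, 89.5]
contact_force: [0.2, 0.8, -0.6]
gripper_width: 0.0915
finger_force: 0.0
```

Run:
```python
from h import *
s=ctrl.observe(); print(s["eef_pos"],s["tcp_rot"],s["time_s"],s["joints"])
im=cap("top","pics/top1.png")
from m import meas
for n,x,y in(("B",335,170),("C",340,236)): print(n,meas(im,x,y,50,55,130))
cv2.imwrite("pics/c5.png",cv2.resize(im["color"][190:300,110:310],None,fx=4,fy=4,interpolation=cv2.INTER_CUBIC)[:, :800])
plan([((.436,.285,.0125),pose(89.2))])
```

```text
[0.43617279 0.28650643 0.10063096] [ 1.79988580e+02 -3.13460128e-02  8.94559285e+01] 1.7 [2.67261536e+01 2.85403716e+01 9.89694872e+01 2.85371773e-02
 5.24656317e+01 2.72528472e+01]
B (array([ 0.63389575, -0.30227865]), np.float64(-21.952165270512317), np.float64(0.10211670384203941), np.float64(0.05385856633481093))
C (array([ 0.44149178, -0.31674875]), np.float64(-36.80773404129771), np.float64(0.10260000099678178), np.float64(0.05358942478390888))
[0.0, -0.0, 0.001, -0.011, -0.0, 0.551] rows 1
[0.0, -0.0, 0.001, -0.011, -0.0, 0.552] rows 1
  -> at [0.436  0.285  0.0125] [180.   -0.   89.1]
```

View pics/c5.png

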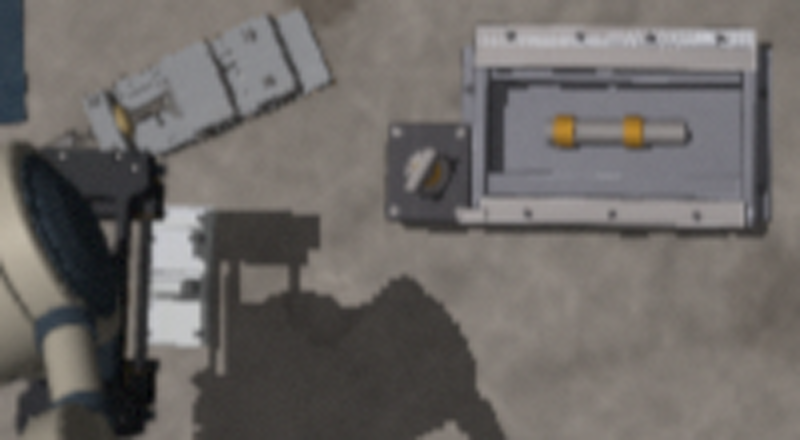

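The gripper is over plate A, with the housing clear. I'll descend and close.

Emit:
arm_command --series '[[[0, 0, 0, -0.02, 0, 0.5, -1], [0, 0, 0.001, -0.02, 0, 0.95, -1], [0, 0, 0.001, -0.02, 0, 0.95, -1]]]'

```text
time_s: 2.05
eef_pos: [0.4337, 0.284, 0.0216]
tcp_rot: [-179.7, 0.1, 89.3]
contact_force: [0.5, 0.9, 0.9]
gripper_width: 0.0911
finger_force: 0.0
```

Emit:
arm_command --series '[[[0, 0, 0, 0, 0, 0.15, -1], [0, 0, 0, 0, 0, 0.15, 1], [0, 0, 0, 0, 0, 0.15, 1], [0, 0, 0, 0, 0, 0.15, 1], [0, 0, 0, 0, 0, 0.15, 1], [0, 0, 0, 0, 0, 0.15, 1], [0, 0, 0, 0, 0, 0.15, 1], [0, 0, 0, 0, 0, 0.15, 1]]]'

```text
time_s: 2.85
eef_pos: [0.4362, 0.2838, 0.0124]
tcp_rot: [180.0, -0.0, 89.1]
contact_force: [-0.4, 0.3, 0.4]
gripper_width: 0.0383
finger_force: 0.0
```

Emit:
arm_command --series '[[[0, 0, 0, 0, 0, 0, 1], [0, 0, 0, 0, 0, 0, 1], [0, 0, 0, 0, 0, 0, 1], [0, 0, 0, 0, 0, 0, 1], [0, 0, 0, 0, 0, 0, 1], [0, 0, 0, 0, 0, 0, 1], [0, 0, 0, 0, 0, 0, 1]]]'

```text
time_s: 3.55
eef_pos: [0.4362, 0.2838, 0.0123]
tcp_rot: [180.0, -0.0, 89.1]
contact_force: [0.2, -0.0, -1.0]
gripper_width: 0.0116
finger_force: 30.0
```

Emit:
arm_command --series '[[[0, 0, 0, 0, 0, -0.4, 1], [0, 0, 0, 0, 0, -1, 1], [0, 0, 0, 0, 0, -1, 1], [0, 0, 0, 0, 0, -1, 1]]]'

```text
time_s: 3.95
eef_pos: [0.4365, 0.284, 0.0929]
tcp_rot: [179.9, -0.0, 89.1]
contact_force: [0.1, -0.5, -2.5]
gripper_width: 0.0119
finger_force: 30.0
```

```bash
cat > p.py <<'E'
from h import *
def seatplan(y,t=15,start=None,start_z=.15):
    # housing frame
    O=np.array([.5545,-.035,0]); H=R.from_euler('z',.25,degrees=True)
    psi=90.25; r=pose(psi,t)
    tl=np.array([0,.0575,.012])   # tongue tip underside in tool frame (TCP 12 mm above underside)
    def tcp(tipx,tipz): return O+H.apply([tipx,y,tipz])-r.apply(tl)
    return r,tcp
E
python3 - <<'E'
from p import *
s=ctrl.observe(); print(s["eef_pos"],s["gripper_width"],s["contact_force"],s["moment"],s["joints"])
r,tcp=seatplan(.060)
print(tcp(30,0)*0, tcp(.030,.075),tcp(.030,.035),tcp(.046,.0315))
plan([((.50,.15,.14),pose(90.25)),(tcp(.028,.075),r),(tcp(.028,.037),r)])
im=cap("top","pics/top2.png"); sc=cap("scene","pics/sc2.png")
cv2.imwrite("pics/c6.png",np.hstack([cv2.resize(im["color"][200:300,110:210],None,fx=4,fy=4),cv2.resize(sc["color"][150:250,120:220],None,fx=4,fy=4)]))
E
```

```text
[0.43650695 0.28397341 0.09287582] 0.011852585610772633 [ 0.10798623 -0.45761513 -2.45133708] [-0.04656154  0.02939173 -0.00490322] [2.64738044e+01 2.91254776e+01 9.95858878e+01 1.17635585e-03
 5.11856356e+01 2.73673110e+01]
[0. 0. 0.] [0.53180351 0.02490154 0.10147321] [0.53180351 0.02490154 0.06147321] [0.54780336 0.02497135 0.05797321]
[0.0, -0.0, -0.003, -0.831, 0.41, -0.295] rows 2
[0.001, -0.0, -0.003, -0.834, 0.403, -0.294] rows 2
  -> at [0.5  0.15 0.14] [-179.9   -0.    90.2]
[0.041, -0.0, -0.0, -0.783, 0.184, 0.24] rows 2
[0.042, -0.0, -0.0, -0.783, 0.213, 0.214] rows 2
  -> at [0.5298 0.0249 0.1015] [-165.    -0.    90.2]
[-0.0, -0.0, -0.0, -0.0, 0.123, 0.459] rows 1
  -> at [0.5298 0.0249 0.0635] [-165.    -0.    90.2]
```

View pics/c6.png

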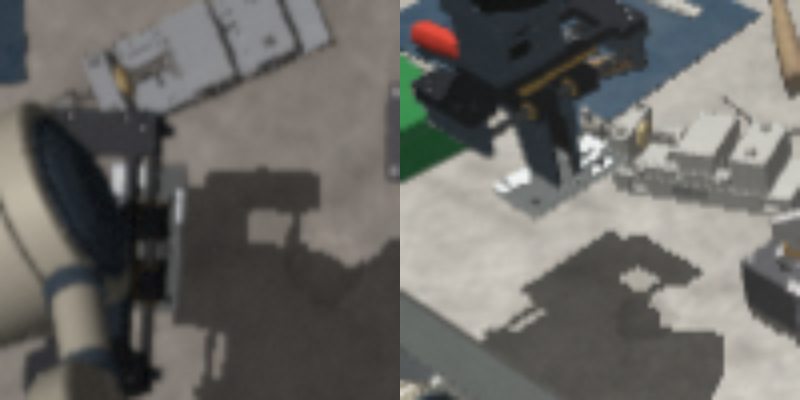

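The plate is held flat and square. I'll carry it over and tip it.

Emit:
arm_command --series '[[[0, 0, -0.003, -0.83, 0.41, -0.295, 1], [0, 0, -0.003, -0.83, 0.41, -0.295, 1], [0, 0, -0.003, -0.83, 0.41, -0.295, 1]]]'

```text
time_s: 4.35
eef_pos: [0.469, 0.2145, 0.1154]
tcp_rot: [-180.0, 0.0, 89.5]
contact_force: [-0.6, 0.0, -2.5]
gripper_width: 0.0117
finger_force: 30.0
```

Emit:
arm_command --series '[[[0, 0, -0.003, -0.83, 0.4, -0.295, 1], [0, 0, -0.003, -0.83, 0.4, -0.295, 1], [0, 0, -0.003, -0.83, 0.4, -0.295, 1]]]'

```text
time_s: 4.65
eef_pos: [0.5007, 0.1482, 0.1391]
tcp_rot: [-180.0, 0.0, 90.0]
contact_force: [0.3, 0.8, -2.9]
gripper_width: 0.0115
finger_force: 30.0
```

Emit:
arm_command --series '[[[0.041, 0, 0, -0.78, 0.184, 0.24, 1], [0.041, 0, 0, -0.78, 0.184, 0.24, 1], [0.041, 0, 0, -0.78, 0.184, 0.24, 1]]]'

```text
time_s: 4.95
eef_pos: [0.5143, 0.0864, 0.1178]
tcp_rot: [-172.4, 0.0, 90.0]
contact_force: [-0.5, 0.4, -2.2]
gripper_width: 0.0119
finger_force: 30.0
```

Emit:
arm_command --series '[[[0.042, 0, 0, -0.78, 0.213, 0.214, 1], [0.042, 0, 0, -0.78, 0.213, 0.214, 1], [0.042, 0, 0, -0.78, 0.213, 0.214, 1], [0.042, 0, 0, -0.78, 0.213, 0.214, 1]]]'

```text
time_s: 5.35
eef_pos: [0.5287, 0.0262, 0.1003]
tcp_rot: [-165.0, -0.0, 90.2]
contact_force: [0.4, -0.2, -2.8]
gripper_width: 0.0122
finger_force: 30.0
```

Run:
```python
from p import *
s=ctrl.observe(); print(s["eef_pos"],s["tcp_rot"],s["gripper_width"],s["contact_force"],s["moment"],s["finger_force"])
r,tcp=seatplan(.060)
plan([(tcp(.028,.037),r),(tcp(.028,.0315),r),(tcp(.046,.0315),r)])
im=cap("top","pics/top3.png"); sc=cap("scene","pics/sc3.png")
cv2.imwrite("pics/c7.png",np.hstack([cv2.resize(im["color"][180:280,210:310],None,fx=4,fy=4),cv2.resize(sc["color"][170:270,200:300],None,fx=4,fy=4)]))
```

```text
[0.52868621 0.02623996 0.10025018] [-1.65002200e+02 -9.06720466e-03  9.01540643e+01] 0.012153097179490138 [ 0.41947095 -0.16873343 -2.78246413] [-0.04367602 -0.24512077  0.00411255] 29.9995619058609
[0.0, -0.0, -0.001, -0.017, 0.132, 0.44] rows 1
  -> at [0.5298 0.0249 0.0635] [-1.65e+02 -1.00e-01  9.03e+01]
[0.0, -0.0, 0.0, -0.0, 0.018, 0.067] rows 1
  -> at [0.5298 0.0249 0.058 ] [-1.65e+02 -1.00e-01  9.03e+01]
[0.0, -0.0, 0.0, -0.0, 0.218, -0.058] rows 1
  -> at [0.5478 0.025  0.0579] [-1.65e+02 -1.00e-01  9.03e+01]
```

View pics/c7.png

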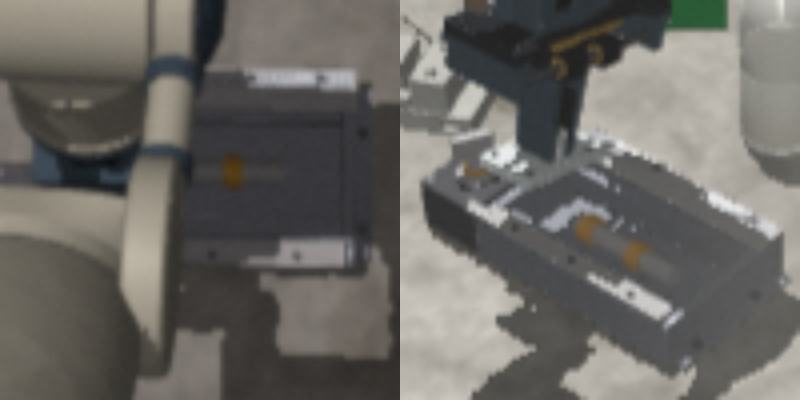

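The plate is above the left slot and clear of the key. I'll lower it and slide it in.

Emit:
arm_command --series '[[[0, 0, 0, -0.017, 0.132, 0.44, 1], [0, 0, 0, -0.017, 0.132, 0.44, 1], [0, 0, 0, -0.017, 0.15, 0.5, 1], [0, 0, 0, -0.017, 0.15, 0.507, 1], [0, 0, 0, -0.017, 0.15, 0.507, 1]]]'

```text
time_s: 5.95
eef_pos: [0.5309, 0.0244, 0.0598]
tcp_rot: [-165.1, 0.0, 90.2]
contact_force: [0.0, 0.6, -2.8]
gripper_width: 0.012
finger_force: 30.0
```

Emit:
arm_command --series '[[[0, 0, 0, 0, 0.05, -0.014, 1], [0, 0, 0, 0, 0.1, -0.028, 1], [0, 0, 0, 0, 0.15, -0.04, 1], [0, 0, 0, 0, 0.2, -0.054, 1], [0, 0, 0, 0, 0.218, -0.058, 1], [0, 0, 0, 0, 0.218, -0.058, 1]]]'

```text
time_s: 6.55
eef_pos: [0.5488, 0.0243, 0.0588]
tcp_rot: [-165.1, 0.0, 90.2]
contact_force: [-0.1, -0.7, -1.5]
gripper_width: 0.012
finger_force: 30.0
```

Run:
```python
from p import *
s=ctrl.observe(); print(s["eef_pos"],s["tcp_rot"],s["gripper_width"],s["contact_force"],s["moment"],s["finger_force"])
r,tcp=seatplan(.060); print(tcp(.046,.0315))
plan([(tcp(.050,.0315),r)])
for t in (10,5,0):
    r,tcp=seatplan(.060,t); plan([(tcp(.050,.0305),r)],)
```

```text
[0.5487724  0.02426834 0.05875898] [-1.65059742e+02  8.99317308e-04  9.01821009e+01] 0.012026507408377343 [-0.14548101 -0.69120137 -1.47031487] [-0.08163373 -0.19267297 -0.03308054] 29.99944567680359
[0.54780336 0.02497135 0.05797321]
[0.0, -0.0, -0.0, 0.009, 0.039, -0.0] rows 1
  -> at [0.5518 0.025  0.058 ] [-165.1    0.    90.2]
[-0.027, -0.0, -0.0, 0.009, 0.032, 0.075] rows 1
  -> at [0.5497 0.025  0.0523] [-169.9    0.    90.2]
[-0.055, -0.0, -0.0, 0.009, 0.027, 0.139] rows 2
  -> at [0.548  0.025  0.0475] [-175.     0.    90.2]
[-0.083, -0.0, -0.0, 0.009, 0.028, 0.203] rows 2
  -> at [0.5467 0.025  0.0425] [-180.     0.    90.2]
```

Emit:
arm_command --series '[[[-0.014, 0, 0, 0.009, 0.032, 0.04, 1], [-0.027, 0, 0, 0.009, 0.03, 0.075, 1], [-0.04, 0, 0, 0.009, 0.028, 0.11, 1], [-0.055, 0, 0, 0.009, 0.024, 0.139, 1], [-0.055, 0, 0, 0.009, 0.024, 0.139, 1]]]'

```text
time_s: 7.05
eef_pos: [0.5471, 0.025, 0.0479]
tcp_rot: [-175.0, 0.0, 90.2]
contact_force: [1.4, -0.1, -1.8]
gripper_width: 0.0122
finger_force: 30.0
```

Run:
```python
from p import *
s=ctrl.observe(); print(s["eef_pos"],s["tcp_rot"],s["gripper_width"],s["contact_force"],s["moment"],s["finger_force"])
for t in (2.5,0):
    r,tcp=seatplan(.060,t); plan([(tcp(.050,.030),r)],)
```

```text
[0.54705911 0.02502102 0.04785265] [-1.75032942e+02  2.53076916e-04  9.01772567e+01] 0.012204244161030305 [ 1.41407626 -0.11810451 -1.84363597] [-0.12472523 -0.2389205  -0.02012528] 29.99930441379547
[-0.014, -0.0, -0.0, -0.001, 0.007, 0.042] rows 1
  -> at [0.5473 0.0249 0.0445] [-177.6    0.    90.2]
[-0.028, -0.0, -0.0, -0.001, 0.002, 0.073] rows 1
  -> at [0.5467 0.0249 0.042 ] [179.9   0.   90.2]
```

Emit:
arm_command --series '[[[-0.014, 0, 0, 0, 0.007, 0.042, 1], [-0.028, 0, 0, 0, 0.003, 0.073, 1], [-0.028, 0, 0, 0, 0.003, 0.075, 1]]]'

```text
time_s: 7.35
eef_pos: [0.5475, 0.0249, 0.0422]
tcp_rot: [179.9, 0.0, 90.2]
contact_force: [2.8, -0.9, 9.0]
gripper_width: 0.0118
finger_force: 30.0
```

Run:
```python
from p import *
s=ctrl.observe(); print(s["eef_pos"],s["tcp_rot"],s["gripper_width"],s["contact_force"],s["moment"],s["finger_force"])
```

```text
[0.54750446 0.02493045 0.04221309] [1.79920974e+02 6.53405549e-03 9.01825734e+01] 0.011762096394520855 [ 2.83370555 -0.89074859  9.00010478] [-0.14015235 -0.80995461  0.02742384] 29.999804198741913
```

The plate is down on the ledges (about 9 N upward). I'll release with a small opening and lift.

Emit:
arm_command --series '[[[0, 0, 0, 0, 0, 0, 0.4], [0, 0, 0, 0, 0, 0, 0.4], [0, 0, 0, 0, 0, 0, 0.4], [0, 0, 0, 0, 0, 0, 0.4], [0, 0, 0, 0, 0, -0.2, 0.4], [0, 0, 0, 0, 0, -0.9, 0.4], [0, 0, 0, 0, 0, -0.9, 0.4]]]'

```text
time_s: 8.05
eef_pos: [0.5495, 0.0249, 0.1178]
tcp_rot: [179.7, 0.0, 90.2]
contact_force: [0.3, -0.1, -0.1]
gripper_width: 0.0272
finger_force: 0.0
```

Emit:
arm_command --series '[[[0, 0, 0, -1, -0.4, -0.4, -1], [0, 0, 0, -1, -0.4, -0.4, -1], [0, 0, 0, -1, -0.4, -0.4, -1]]]'

```text
time_s: 8.35
eef_pos: [0.515, -0.0584, 0.1472]
tcp_rot: [179.9, 0.1, 90.0]
contact_force: [0.5, 0.4, -1.3]
gripper_width: 0.0485
finger_force: 0.0
```

Emit:
arm_command --series '[[[0, 0, 0, -1, -0.4, 0, -1], [0, 0, 0, -1, -0.4, 0, -1], [0, 0, 0, -1, -0.4, 0, -1]]]'

```text
time_s: 8.65
eef_pos: [0.4827, -0.138, 0.1454]
tcp_rot: [-180.0, 0.0, 90.0]
contact_force: [0.4, 1.6, -0.2]
gripper_width: 0.0724
finger_force: 0.0
```

Emit:
arm_command --series '[[[0, 0, 0, -1, -0.4, 0, -1], [0, 0, 0, -1, -0.4, 0, -1], [0, 0, 0, -1, -0.4, 0, -1]]]'

```text
time_s: 8.95
eef_pos: [0.4514, -0.218, 0.1454]
tcp_rot: [-180.0, 0.0, 90.0]
contact_force: [0.8, 0.5, 0.3]
gripper_width: 0.0908
finger_force: 0.0
```

Run:
```python
from p import *
from m import meas
s=ctrl.observe(); print(s["eef_pos"],s["tcp_rot"],s["gripper_width"],s["time_s"])
im=cap("top","pics/top4.png"); sc=cap("scene","pics/sc4.png")
for n,x,y in(("B",335,170),("C",340,236)): print(n,meas(im,x,y,50,55,130))
cv2.imwrite("pics/c8.png",np.hstack([cv2.resize(im["color"][180:280,200:300],None,fx=4,fy=4),cv2.resize(sc["color"][170:270,200:300],None,fx=4,fy=4)]))
r=pose(90-36.8)
plan([((.4345,-.311,.10),r),((.4345,-.311,.0125),r)])
```

```text
[ 0.45141053 -0.21795792  0.14543949] [-1.79999109e+02  3.82141402e-02  9.00326410e+01] 0.09079354896827545 8.95
B (array([ 0.63362308, -0.30230651]), np.float64(-22.176589539127516), np.float64(0.10098948858846994), np.float64(0.0528213435436202))
C (array([ 0.43102411, -0.3100534 ]), np.float64(59.08424779475216), np.float64(0.0985879386653069), np.float64(0.18047634930583403))
[-0.0, -0.0, 0.102, -0.598, -0.111, 0.283] rows 3
[-0.0, -0.0, 0.103, -0.603, 0.084, 0.283] rows 3
  -> at [ 0.4345 -0.311   0.1   ] [-180.    -0.    53.2]
[-0.0, -0.0, -0.0, -0.0, 0.0, 0.547] rows 1
[-0.0, -0.0, -0.0, -0.001, 0.0, 0.547] rows 1
  -> at [ 0.4345 -0.311   0.0125] [-180.    -0.    53.2]
```

View pics/c8.png

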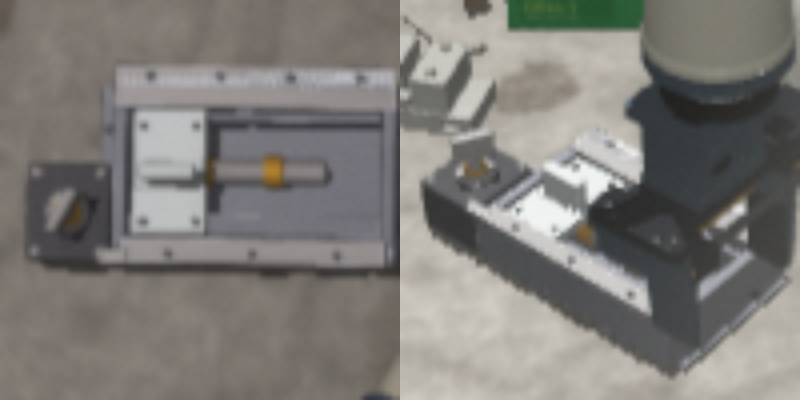

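Plate A lies flat under the lip in the left slot. The arm hides plate C from the top camera, so I'll check C numerically in the scene view.

Run:
```python
from h import *
a=cv2.imread("pics/scene0.png");b=cv2.imread("pics/sc4.png")
for n,x,y in(("C",282,277),("B",316,240)):
    for im in(a,b):
        m=(im[y:y+45,x:x+55].min(2)>215).astype(np.uint8); M=cv2.moments(m,True); print(n,M["m00"],M["m10"]/max(1,M["m00"]),M["m01"]/max(1,M["m00"]))
```

```text
C 397.0 25.015113350125944 19.002518891687657
C 94.0 36.92553191489362 18.617021276595743
B 269.0 25.178438661710036 16.07806691449814
B 290.0 25.406896551724138 16.127586206896552
```

Emit:
arm_command --series '[[[0, 0, 0.102, -0.6, -0.111, 0.1, -1], [0, 0, 0.102, -0.6, -0.111, 0.1, -1], [0, 0, 0.102, -0.6, -0.111, 0.1, -1]]]'

```text
time_s: 9.35
eef_pos: [0.4436, -0.2628, 0.1373]
tcp_rot: [-180.0, -0.0, 71.6]
contact_force: [-0.3, 0.7, 0.8]
gripper_width: 0.0912
finger_force: 0.0
```

Emit:
arm_command --series '[[[0, 0, 0.103, -0.6, 0.084, 0.1, -1], [0, 0, 0.103, -0.6, 0.084, 0.1, -1], [0, 0, 0.103, -0.6, 0.084, 0.1, -1], [0, 0, 0.103, -0.6, 0.084, 0.1, -1]]]'

```text
time_s: 9.75
eef_pos: [0.4351, -0.3095, 0.1296]
tcp_rot: [-180.0, -0.0, 53.7]
contact_force: [-0.3, 1.1, -0.8]
gripper_width: 0.0911
finger_force: 0.0
```

Run:
```python
from h import *
s=ctrl.observe(); print(s["eef_pos"],s["tcp_rot"])
im=cap("top","pics/top5.png"); sc=cap("scene","pics/sc5.png")
cv2.imwrite("pics/c9.png",np.hstack([cv2.resize(im["color"][200:300,310:410],None,fx=4,fy=4),cv2.resize(sc["color"][230:330,250:350],None,fx=4,fy=4)]))
plan([((.4345,-.311,.05),pose(53.2))])
```

```text
[ 0.43510796 -0.30949661  0.12959504] [-1.79962810e+02 -2.02603166e-02  5.36581287e+01]
[-0.0, -0.0, 0.002, -0.018, 0.004, 0.997] rows 2
  -> at [ 0.4345 -0.311   0.05  ] [-180.    -0.    53.3]
```

View pics/c9.png

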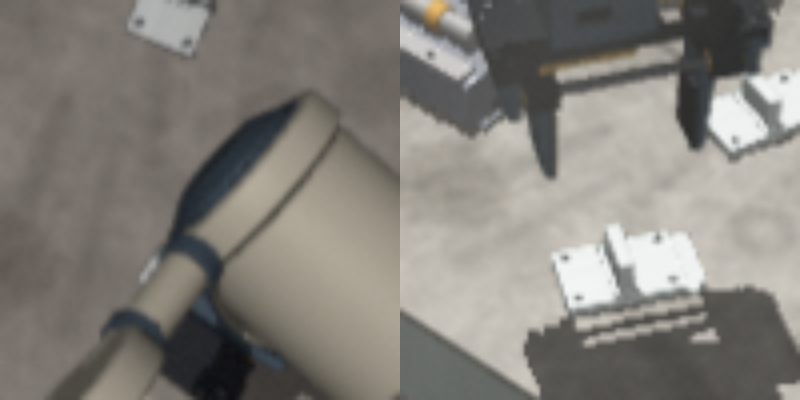

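Plate C has not moved: its rib top is at about (304,290), the same as before. I'll grasp it.

Emit:
arm_command --series '[[[0, 0, 0.002, -0.018, 0.004, 0.5, -1], [0, 0, 0.002, -0.018, 0.004, 0.997, -1], [0, 0, 0.002, -0.018, 0.004, 0.997, -1]]]'

```text
time_s: 10.15
eef_pos: [0.4323, -0.3098, 0.0466]
tcp_rot: [-179.6, -0.0, 53.1]
contact_force: [-0.5, -0.3, 0.7]
gripper_width: 0.0911
finger_force: 0.0
```

Emit:
arm_command --series '[[[0, 0, 0, 0, 0, 0.46, -1], [0, 0, 0, 0, 0, 0.46, -1], [0, 0, 0, 0, 0, 0.46, 1], [0, 0, 0, 0, 0, 0.46, 1], [0, 0, 0, 0, 0, 0.46, 1], [0, 0, 0, 0, 0, 0.46, 1], [0, 0, 0, 0, 0, 0.46, 1], [0, 0, 0, 0, 0, 0.46, 1], [0, 0, 0, 0, 0, 0.46, 1], [0, 0, 0, 0, 0, 0.46, 1]]]'

```text
time_s: 11.15
eef_pos: [0.434, -0.3124, 0.013]
tcp_rot: [-180.0, 0.0, 52.9]
contact_force: [-0.3, 0.3, 0.2]
gripper_width: 0.0306
finger_force: 0.0
```

Emit:
arm_command --series '[[[0, 0, 0, 0, 0, 0, 1], [0, 0, 0, 0, 0, 0, 1], [0, 0, 0, 0, 0, 0, 1], [0, 0, 0, 0, 0, 0, 1], [0, 0, 0, 0, 0, 0, 1], [0, 0, 0, 0, 0, 0, 1]]]'

```text
time_s: 11.75
eef_pos: [0.4341, -0.3124, 0.013]
tcp_rot: [-180.0, 0.0, 52.9]
contact_force: [-0.0, -0.8, -1.3]
gripper_width: 0.0115
finger_force: 30.0
```

Run:
```python
from p import *
s=ctrl.observe(); print(s["eef_pos"],s["tcp_rot"],s["gripper_width"],s["finger_force"])
r,tcp=seatplan(0.0)
plan([((.4345,-.311,.09),pose(53.2)),((.48,-.16,.13),pose(90.25)),(tcp(.028,.075),r),(tcp(.028,.0315),r)])
```

```text
[ 0.43408569 -0.31236134  0.01303348] [-1.79995751e+02  6.86213500e-04  5.29227070e+01] 0.011534866811886627 29.999800622463226
[-0.0, 0.0, -0.002, 0.017, -0.006, -0.962] rows 2
  -> at [ 0.4345 -0.311   0.09  ] [-180.     0.    53.3]
[-0.0, -0.0, -0.103, 0.926, -0.336, -0.25] rows 3
[-0.0, -0.0, -0.102, 0.986, -0.025, -0.25] rows 3
  -> at [ 0.48 -0.16  0.13] [-180.    -0.    90.2]
[0.042, -0.0, -0.0, 0.779, 0.316, 0.178] rows 2
[0.041, -0.0, -0.0, 0.78, 0.336, 0.136] rows 2
  -> at [ 0.5301 -0.0351  0.1014] [-165.1   -0.    90.2]
[0.0, -0.0, -0.0, -0.0, 0.14, 0.525] rows 1
  -> at [ 0.5301 -0.0351  0.058 ] [-165.1   -0.    90.2]
```

Emit:
arm_command --series '[[[0, 0, -0.002, 0.017, -0.006, -0.4, 1], [0, 0, -0.002, 0.017, -0.006, -0.96, 1], [0, 0, -0.002, 0.017, -0.006, -0.96, 1], [0, 0, -0.002, 0.017, -0.006, -0.96, 1]]]'

```text
time_s: 12.15
eef_pos: [0.4348, -0.3112, 0.0904]
tcp_rot: [179.9, 0.0, 53.3]
contact_force: [0.5, -0.3, -1.8]
gripper_width: 0.0118
finger_force: 30.0
```

Emit:
arm_command --series '[[[0, 0, -0.103, 0.926, -0.336, -0.25, 1], [0, 0, -0.103, 0.926, -0.336, -0.25, 1], [0, 0, -0.103, 0.926, -0.336, -0.25, 1], [0, 0, -0.103, 0.926, -0.336, -0.25, 1]]]'

```text
time_s: 12.55
eef_pos: [0.4569, -0.2348, 0.1088]
tcp_rot: [-179.9, -0.0, 71.9]
contact_force: [0.5, 0.6, -1.9]
gripper_width: 0.0116
finger_force: 30.0
```

Emit:
arm_command --series '[[[0, 0, -0.102, 0.986, -0.025, -0.25, 1], [0, 0, -0.102, 0.986, -0.025, -0.25, 1], [0, 0, -0.102, 0.986, -0.025, -0.25, 1], [0, 0, -0.102, 0.986, -0.025, -0.25, 1]]]'

```text
time_s: 12.95
eef_pos: [0.4797, -0.1603, 0.1291]
tcp_rot: [-179.9, -0.0, 90.1]
contact_force: [-0.3, -0.9, -3.5]
gripper_width: 0.0121
finger_force: 30.0
```

Emit:
arm_command --series '[[[0.042, 0, 0, 0.78, 0.316, 0.178, 1], [0.042, 0, 0, 0.78, 0.316, 0.178, 1], [0.042, 0, 0, 0.78, 0.316, 0.178, 1]]]'

```text
time_s: 13.25
eef_pos: [0.5056, -0.0968, 0.1138]
tcp_rot: [-172.3, -0.0, 90.1]
contact_force: [0.3, -0.7, -2.2]
gripper_width: 0.0116
finger_force: 30.0
```

Emit:
arm_command --series '[[[0.041, 0, 0, 0.78, 0.336, 0.136, 1], [0.041, 0, 0, 0.78, 0.336, 0.136, 1], [0.041, 0, 0, 0.78, 0.336, 0.136, 1], [0.041, 0, 0, 0.78, 0.336, 0.136, 1], [0.041, 0, 0, 0.78, 0.336, 0.136, 1]]]'

```text
time_s: 13.75
eef_pos: [0.5296, -0.0364, 0.1014]
tcp_rot: [-165.1, 0.0, 90.1]
contact_force: [-0.4, 0.1, -2.1]
gripper_width: 0.0118
finger_force: 30.0
```

```bash
cat > q.py <<'E'
from p import *
import sys
y=float(sys.argv[1]); s=ctrl.observe()
print(s["eef_pos"],s["tcp_rot"],s["gripper_width"],s["finger_force"],s["contact_force"],s["moment"])
r,tcp=seatplan(y)
if sys.argv[2]=="a": plan([(tcp(.028,.038),r),(tcp(.028,.0325),r),(tcp(.046,.0325),r)])
else:
    for t,z in((10,.0315),(5,.031),(2.5,.031),(0,.0305)):
        r,tcp=seatplan(y,t); print(t); plan([(tcp(.0495,z),r)])
E
python3 q.py 0 a
python3 - <<'E'
from h import *
im=cap("top","pics/top6.png"); sc=cap("scene","pics/sc6.png")
cv2.imwrite("pics/c10.png",np.hstack([cv2.resize(im["color"][170:270,200:300],None,fx=4,fy=4),cv2.resize(sc["color"][170:270,200:300],None,fx=4,fy=4)]))
E
```

```text
[ 0.5296299  -0.03640574  0.10138941] [-1.65081158e+02  2.19031597e-02  9.00625606e+01] 0.011843850869262587 29.999483227729797 [-0.3510334   0.14158064 -2.10295077] [-0.1133971  -0.23940687  0.05974255]
[0.0, -0.0, -0.001, 0.016, 0.124, 0.444] rows 1
  -> at [ 0.5301 -0.0351  0.0645] [-165.1   -0.    90.2]
[0.0, -0.0, -0.0, 0.0, 0.018, 0.067] rows 1
  -> at [ 0.5301 -0.0351  0.059 ] [-165.1   -0.    90.2]
[0.0, -0.0, -0.0, 0.0, 0.217, -0.058] rows 1
  -> at [ 0.5481 -0.0351  0.059 ] [-165.1   -0.    90.2]
```

View pics/c10.png

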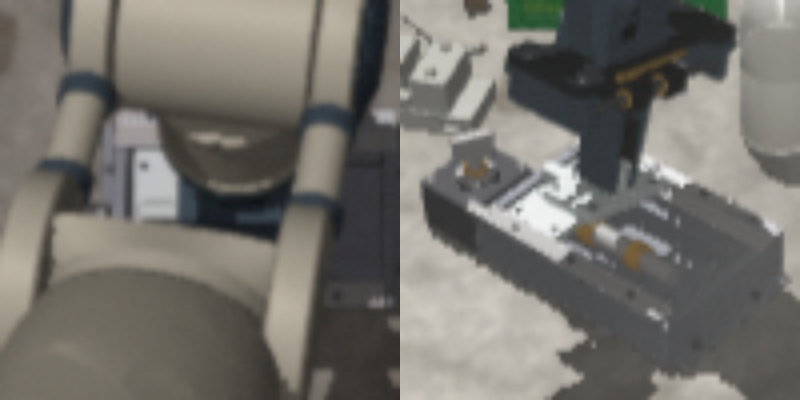

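Plate C is held tipped above the middle slot. I'll insert it.

Emit:
arm_command --series '[[[0, 0, 0, 0.016, 0.124, 0.444, 1], [0, 0, 0, 0.016, 0.124, 0.444, 1], [0, 0, 0, 0.016, 0.142, 0.51, 1], [0, 0, 0, 0.016, 0.142, 0.51, 1], [0, 0, 0, 0.016, 0.142, 0.51, 1]]]'

```text
time_s: 14.35
eef_pos: [0.531, -0.034, 0.0599]
tcp_rot: [-165.1, 0.0, 90.2]
contact_force: [0.4, 0.2, -1.9]
gripper_width: 0.0116
finger_force: 30.0
```

Emit:
arm_command --series '[[[0, 0, 0, 0, 0.05, -0.014, 1], [0, 0, 0, 0, 0.1, -0.028, 1], [0, 0, 0, 0, 0.15, -0.04, 1], [0, 0, 0, 0, 0.2, -0.054, 1], [0, 0, 0, 0, 0.217, -0.058, 1], [0, 0, 0, 0, 0.217, -0.058, 1]]]'

```text
time_s: 14.95
eef_pos: [0.5487, -0.0337, 0.0589]
tcp_rot: [-165.1, 0.0, 90.2]
contact_force: [0.1, 0.2, -2.5]
gripper_width: 0.012
finger_force: 30.0
```

```bash
python3 q.py 0 b
```

```text
[ 0.54871766 -0.0337045   0.0588611 ] [-1.65060169e+02  1.77738869e-03  9.01842820e+01] 0.012025923404746267 29.999562799930573 [ 0.10952982  0.15828879 -2.48836834] [-0.07470139 -0.27308782 -0.05272427]
10
[-0.027, -0.0, -0.0, -0.016, 0.027, 0.065] rows 1
  -> at [ 0.5495 -0.035   0.0533] [-169.9    0.    90.2]
5
[-0.055, -0.0, -0.0, -0.017, 0.024, 0.135] rows 2
  -> at [ 0.5478 -0.0351  0.0479] [-175.     0.    90.2]
2.5
[-0.069, -0.0, -0.0, -0.017, 0.023, 0.167] rows 2
  -> at [ 0.5471 -0.0351  0.0455] [-177.5    0.    90.2]
0
[-0.083, -0.0, -0.0, -0.017, 0.026, 0.205] rows 2
  -> at [ 0.5465 -0.0351  0.0425] [180.    0.   90.2]
```

Emit:
arm_command --series '[[[-0.014, 0, 0, -0.016, 0.03, 0.035, 1], [-0.027, 0, 0, -0.016, 0.028, 0.068, 1], [-0.04, 0, 0, -0.016, 0.026, 0.1, 1], [-0.055, 0, 0, -0.016, 0.024, 0.137, 1], [-0.055, 0, 0, -0.016, 0.024, 0.137, 1], [-0.069, 0, 0, -0.016, 0.024, 0.17, 1], [-0.083, 0, 0, -0.016, 0.026, 0.203, 1], [-0.083, 0, 0, -0.016, 0.026, 0.203, 1]]]'

```text
time_s: 15.75
eef_pos: [0.5462, -0.035, 0.0431]
tcp_rot: [180.0, 0.0, 90.2]
contact_force: [0.4, -0.0, -1.7]
gripper_width: 0.0118
finger_force: 30.0
```

Emit:
arm_command --series '[[[0, 0, 0, 0, 0, 0.01, 1], [0, 0, 0, 0, 0, 0.01, 1]]]'

```text
time_s: 15.95
eef_pos: [0.5462, -0.035, 0.0429]
tcp_rot: [-179.9, 0.0, 90.2]
contact_force: [-7.6, -0.4, 22.5]
gripper_width: 0.0118
finger_force: 30.0
```

Plate C has landed flat. I'll release, lift, and head for plate B.

Emit:
arm_command --series '[[[0, 0, 0, 0, 0, -0.01, 0.4], [0, 0, 0, 0, 0, -0.01, 0.4], [0, 0, 0, 0, 0, -0.01, 0.4], [0, 0, 0, 0, 0, -0.01, 0.4], [0, 0, 0, 0, 0, -0.2, 0.4], [0, 0, 0, 0, 0, -0.95, 0.4], [0, 0, 0, 0, 0, -0.95, 0.4]]]'

```text
time_s: 16.65
eef_pos: [0.5482, -0.0352, 0.1217]
tcp_rot: [179.7, 0.0, 90.2]
contact_force: [1.6, -0.1, -0.8]
gripper_width: 0.0271
finger_force: 0.0
```

Emit:
arm_command --series '[[[0, 0, 0, -1, 0, -0.2, -1], [0, 0, 0, -1, 0, -0.2, -1], [0, 0, 0, -1, 0, -0.2, -1]]]'

```text
time_s: 16.95
eef_pos: [0.5474, -0.1184, 0.1348]
tcp_rot: [179.9, 0.1, 90.0]
contact_force: [-0.2, 1.2, -0.7]
gripper_width: 0.0483
finger_force: 0.0
```

Emit:
arm_command --series '[[[0, 0, 0, -1, 0, 0, -1], [0, 0, 0, -1, 0, 0, -1], [0, 0, 0, -1, 0, 0, -1]]]'

```text
time_s: 17.25
eef_pos: [0.547, -0.1979, 0.1336]
tcp_rot: [180.0, 0.0, 90.0]
contact_force: [0.1, 0.2, 0.1]
gripper_width: 0.0726
finger_force: 0.0
```

Run:
```python
from p import *
from m import meas
s=ctrl.observe(); print(s["eef_pos"],s["tcp_rot"],s["gripper_width"],s["time_s"])
im=cap("top","pics/top7.png"); sc=cap("scene","pics/sc7.png")
print(meas(im,335,170,50,55,130))
a=cv2.imread("pics/scene0.png");b=sc["color"];x,y=316,240
for i in(a,b):
    m=(i[y:y+45,x:x+55].min(2)>215).astype(np.uint8); M=cv2.moments(m,True); print(M["m00"],M["m10"]/max(1,M["m00"]),M["m01"]/max(1,M["m00"]))
cv2.imwrite("pics/c11.png",np.hstack([cv2.resize(im["color"][170:270,200:400],None,fx=4,fy=4)]))
r=pose(90-22)
plan([((.625,-.2995,.08),r),((.625,-.2995,.0125),r)])
```

```text
[ 0.54697061 -0.19789926  0.133564  ] [1.79986203e+02 4.05875963e-02 9.00308840e+01] 0.07262720951590271 17.25
(array([ 0.59779292, -0.30570074]), np.float64(-89.7812539924513), np.float64(0.12959335594053512), np.float64(0.10302775727820478))
269.0 25.178438661710036 16.07806691449814
246.0 27.09349593495935 15.276422764227643
[-0.0, -0.0, 0.061, -0.656, 0.49, 0.333] rows 2
[-0.0, -0.0, 0.062, -0.551, 0.605, 0.333] rows 2
  -> at [ 0.625  -0.2995  0.08  ] [-179.9   -0.    68. ]
[-0.0, -0.0, -0.0, 0.0, 0.001, 0.844] rows 2
  -> at [ 0.625  -0.2995  0.0125] [-179.9   -0.    68. ]
```

View pics/c11.png

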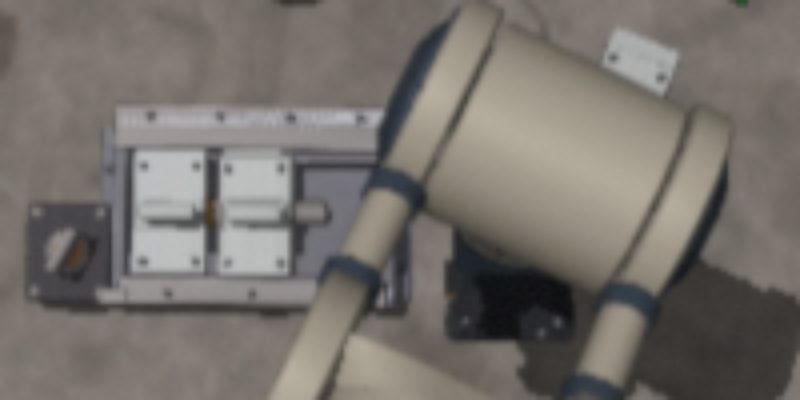

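Plates A and C are both seated. Plate B's tongue end shows at about (354–369, 177–185) px. I'll check whether it moved by differencing the scene images over its crop.

Run:
```python
from h import *
a=cv2.imread("pics/scene0.png");b=cv2.imread("pics/sc7.png");x,y=316,240
A=a[y:y+40:2,x:x+50].min(2)>200;B=b[y:y+40:2,x:x+50].min(2)>200
for r,q in zip(A,B): print("".join(".ab#"[int(u)+2*int(v)] for u,v in zip(r,q)))
A=cv2.imread("pics/top0.png")[172:190,345:378].min(2)>130;B=cv2.imread("pics/top7.png")[172:190,345:378].min(2)>130
for r,q in zip(A,B): print("".join(".ab#"[int(u)+2*int(v)] for u,v in zip(r,q)))
```

```text
..................................................
..................................................
..................................................
..................................................
....................####...b#.#######.............
......................#######..########...........
........................################b.........
............b#######.....#################........
........a#..#########.........######bb######......
.........aa.###########......########.##.#b.......
...........aaaa##########....b####b...............
............aaaaaa########........................
..............aaa..######.........................
................a#.#..............................
..................................................
..................................................
..................................................
..................................................
..................................................
..................................................
.................................
.................................
.................................
.................................
.........a.......................
........####b....................
........#######..................
.......a#########................
.......############..............
.......##############............
.......#################.........
......##.################........
......#..################........
.....a##.###############.........
.....a##################.........
.....aaa###############..........
....aaaaaa##########.##..........
....aaaaaaaa#######..a#..........
```

Plate B hasn't moved; the difference is only occlusion. I'll grasp it.

Emit:
arm_command --series '[[[0, 0, 0.061, -0.656, 0.49, 0.333, -1], [0, 0, 0.061, -0.656, 0.49, 0.333, -1], [0, 0, 0.061, -0.656, 0.49, 0.333, -1]]]'

```text
time_s: 17.65
eef_pos: [0.5871, -0.2474, 0.1057]
tcp_rot: [-179.9, -0.0, 79.1]
contact_force: [0.0, 0.9, 0.5]
gripper_width: 0.0912
finger_force: 0.0
```

Emit:
arm_command --series '[[[0, 0, 0.062, -0.551, 0.605, 0.333, -1], [0, 0, 0.062, -0.551, 0.605, 0.333, -1], [0, 0, 0.062, -0.551, 0.605, 0.333, -1], [0, 0, 0.062, -0.551, 0.605, 0.333, -1]]]'

```text
time_s: 18.05
eef_pos: [0.6251, -0.298, 0.0804]
tcp_rot: [-179.9, -0.0, 68.2]
contact_force: [-0.1, 0.3, -0.5]
gripper_width: 0.0916
finger_force: 0.0
```

Emit:
arm_command --series '[[[0, 0, 0, 0, 0, 0.4, -1], [0, 0, 0, 0, 0, 0.84, -1], [0, 0, 0, 0, 0, 0.84, -1], [0, 0, 0, 0, 0, 0.84, 1], [0, 0, 0, 0, 0, 0.84, 1], [0, 0, 0, 0, 0, 0.84, 1], [0, 0, 0, 0, 0, 0.84, 1], [0, 0, 0, 0, 0, 0.84, 1], [0, 0, 0, 0, 0, 0.84, 1], [0, 0, 0, 0, 0, 0.84, 1]]]'

```text
time_s: 19.05
eef_pos: [0.6255, -0.2997, 0.0135]
tcp_rot: [180.0, 0.0, 68.0]
contact_force: [0.4, -0.7, -0.2]
gripper_width: 0.0379
finger_force: 0.0
```

Emit:
arm_command --series '[[[0, 0, 0, 0, 0, 0, 1], [0, 0, 0, 0, 0, 0, 1], [0, 0, 0, 0, 0, 0, 1], [0, 0, 0, 0, 0, 0, 1], [0, 0, 0, 0, 0, 0, 1], [0, 0, 0, 0, 0, 0, 1], [0, 0, 0, 0, 0, 0, 1]]]'

```text
time_s: 19.75
eef_pos: [0.6254, -0.2997, 0.0134]
tcp_rot: [-180.0, -0.0, 68.0]
contact_force: [-1.0, 0.2, -0.2]
gripper_width: 0.0119
finger_force: 30.0
```

Run:
```python
from p import *
s=ctrl.observe(); print(s["eef_pos"],s["tcp_rot"],s["gripper_width"],s["finger_force"])
r,tcp=seatplan(-.060)
plan([((.6,-.29,.08),pose(70)),((.52,-.19,.12),pose(90.25)),(tcp(.028,.075),r)])
```

```text
[ 0.62542085 -0.29965753  0.01337138] [-1.79988226e+02 -1.97679007e-03  6.80429071e+01] 0.011942879911519414 29.99976933002472
[-0.0, -0.0, -0.011, -0.007, -0.34, -0.833] rows 2
  -> at [ 0.6  -0.29  0.08] [-180.   -0.   70.]
[-0.0, -0.0, -0.056, 0.417, -0.684, -0.25] rows 2
[-0.0, -0.0, -0.056, 0.529, -0.6, -0.249] rows 2
  -> at [ 0.52 -0.19  0.12] [-180.    -0.    90.2]
[0.042, -0.0, -0.0, 0.593, 0.067, 0.116] rows 1
[0.041, -0.0, -0.0, 0.593, 0.081, 0.105] rows 1
  -> at [ 0.5303 -0.0951  0.1015] [-165.    -0.    90.2]
```

Emit:
arm_command --series '[[[0, 0, 0, 0, 0, -0.4, 1], [0, 0, -0.011, -0.007, -0.34, -0.83, 1], [0, 0, -0.011, -0.007, -0.34, -0.83, 1], [0, 0, -0.011, -0.007, -0.34, -0.83, 1]]]'

```text
time_s: 20.15
eef_pos: [0.6002, -0.2902, 0.0805]
tcp_rot: [179.9, 0.0, 70.0]
contact_force: [-0.4, -0.1, -3.3]
gripper_width: 0.0118
finger_force: 30.0
```

Emit:
arm_command --series '[[[0, 0, -0.056, 0.417, -0.684, -0.25, 1], [0, 0, -0.056, 0.417, -0.684, -0.25, 1], [0, 0, -0.056, 0.417, -0.684, -0.25, 1]]]'

```text
time_s: 20.45
eef_pos: [0.5587, -0.2381, 0.0993]
tcp_rot: [-179.9, -0.1, 80.2]
contact_force: [0.5, -0.5, -2.6]
gripper_width: 0.0122
finger_force: 30.0
```

Emit:
arm_command --series '[[[0, 0, -0.056, 0.529, -0.6, -0.25, 1], [0, 0, -0.056, 0.529, -0.6, -0.25, 1], [0, 0, -0.056, 0.529, -0.6, -0.25, 1]]]'

```text
time_s: 20.75
eef_pos: [0.5191, -0.1886, 0.1196]
tcp_rot: [-179.9, -0.0, 90.2]
contact_force: [-0.1, -0.7, -2.8]
gripper_width: 0.0121
finger_force: 30.0
```

Emit:
arm_command --series '[[[0.042, 0, 0, 0.593, 0.067, 0.116, 1], [0.042, 0, 0, 0.593, 0.067, 0.116, 1], [0.042, 0, 0, 0.593, 0.067, 0.116, 1]]]'

```text
time_s: 21.05
eef_pos: [0.5265, -0.142, 0.1093]
tcp_rot: [-172.4, -0.0, 90.3]
contact_force: [0.4, 0.4, -2.1]
gripper_width: 0.0121
finger_force: 30.0
```

Emit:
arm_command --series '[[[0.041, 0, 0, 0.593, 0.081, 0.105, 1], [0.041, 0, 0, 0.593, 0.081, 0.105, 1], [0.041, 0, 0, 0.593, 0.081, 0.105, 1], [0.041, 0, 0, 0.593, 0.081, 0.105, 1], [0.041, 0, 0, 0.593, 0.081, 0.105, 1]]]'

```text
time_s: 21.55
eef_pos: [0.5302, -0.0963, 0.1016]
tcp_rot: [-165.1, 0.0, 90.1]
contact_force: [0.3, -0.0, -1.6]
gripper_width: 0.0118
finger_force: 30.0
```

```bash
python3 q.py -.06 a
```

```text
[ 0.53021231 -0.09631576  0.10159766] [-1.65118855e+02  8.02512441e-03  9.00869026e+01] 0.011768682769994977 29.999543130397797 [ 0.25559838 -0.00818768 -1.62020584] [-0.11319854 -0.24505275  0.05374141]
[0.001, -0.0, -0.001, 0.015, 0.121, 0.448] rows 1
  -> at [ 0.5304 -0.0951  0.0645] [-164.9   -0.    90.3]
[-0.0, -0.0, 0.0, 0.0, 0.017, 0.067] rows 1
  -> at [ 0.5303 -0.0951  0.0589] [-164.9   -0.    90.3]
[-0.0, -0.0, 0.0, 0.0, 0.218, -0.059] rows 1
  -> at [ 0.5483 -0.095   0.059 ] [-164.9   -0.    90.3]
```

Emit:
arm_command --series '[[[0, 0, 0, 0.015, 0.121, 0.448, 1], [0, 0, 0, 0.015, 0.121, 0.448, 1], [0, 0, 0, 0.015, 0.138, 0.512, 1], [0, 0, 0, 0.015, 0.138, 0.512, 1], [0, 0, 0, 0.015, 0.138, 0.512, 1]]]'

```text
time_s: 22.05
eef_pos: [0.531, -0.0942, 0.0599]
tcp_rot: [-165.1, 0.0, 90.2]
contact_force: [-0.8, -0.5, -2.9]
gripper_width: 0.0115
finger_force: 30.0
```

Emit:
arm_command --series '[[[0, 0, 0, 0, 0.05, -0.014, 1], [0, 0, 0, 0, 0.1, -0.028, 1], [0, 0, 0, 0, 0.15, -0.04, 1], [0, 0, 0, 0, 0.2, -0.054, 1], [0, 0, 0, 0, 0.217, -0.058, 1], [0, 0, 0, 0, 0.217, -0.058, 1]]]'

```text
time_s: 22.65
eef_pos: [0.5487, -0.0938, 0.0589]
tcp_rot: [-165.1, -0.0, 90.2]
contact_force: [0.1, -0.4, -2.4]
gripper_width: 0.012
finger_force: 30.0
```

```bash
python3 q.py -.06 b
```

```text
[ 0.54866241 -0.09384812  0.05886951] [-1.65058338e+02 -9.86085131e-04  9.01874893e+01] 0.011964782061126661 29.999526143074036 [ 0.11224518 -0.4107289  -2.37273435] [-0.07597292 -0.22764376 -0.06827856]
10
[-0.027, -0.0, -0.0, -0.015, 0.031, 0.064] rows 1
  -> at [ 0.5497 -0.095   0.0533] [-169.9   -0.    90.2]
5
[-0.055, -0.0, -0.0, -0.015, 0.027, 0.134] rows 2
  -> at [ 0.548  -0.0951  0.048 ] [-175.    -0.    90.2]
2.5
[-0.069, -0.0, -0.0, -0.015, 0.027, 0.166] rows 2
  -> at [ 0.5473 -0.0951  0.0455] [-177.5   -0.    90.2]
0
[-0.083, -0.0, -0.0, -0.015, 0.03, 0.204] rows 2
  -> at [ 0.5468 -0.0951  0.0425] [-180.    -0.    90.2]
```

Emit:
arm_command --series '[[[-0.014, 0, 0, 0, 0.03, 0.032, 1], [-0.027, 0, 0, 0, 0.028, 0.064, 1], [-0.04, 0, 0, 0, 0.026, 0.098, 1], [-0.055, 0, 0, 0, 0.026, 0.132, 1], [-0.055, 0, 0, 0, 0.026, 0.132, 1], [-0.069, 0, 0, 0, 0.026, 0.164, 1], [-0.083, 0, 0, 0, 0.028, 0.198, 1], [-0.083, 0, 0, 0, 0.028, 0.198, 1]]]'

```text
time_s: 23.45
eef_pos: [0.5464, -0.094, 0.0434]
tcp_rot: [180.0, 0.0, 90.2]
contact_force: [-0.2, -0.1, -2.0]
gripper_width: 0.0119
finger_force: 30.0
```

Emit:
arm_command --series '[[[0, 0, 0, 0, 0, 0.01, 1], [0, 0, 0, 0, 0, 0.01, 1]]]'

```text
time_s: 23.65
eef_pos: [0.5464, -0.094, 0.0432]
tcp_rot: [-179.9, 0.0, 90.2]
contact_force: [-8.8, 0.3, 22.3]
gripper_width: 0.0115
finger_force: 30.0
```

Plate B is flat. I'll release, lift, and move toward the key.

Emit:
arm_command --series '[[[0, 0, 0, 0, 0, -0.01, 0.4], [0, 0, 0, 0, 0, -0.01, 0.4], [0, 0, 0, 0, 0, -0.01, 0.4], [0, 0, 0, 0, 0, -0.01, 0.4], [0, 0, 0, 0, 0, -0.2, 0.4], [0, 0, 0, 0, 0, -0.95, 0.4], [0, 0, 0, 0, 0, -0.95, 0.4]]]'

```text
time_s: 24.35
eef_pos: [0.5485, -0.0944, 0.1222]
tcp_rot: [179.7, 0.1, 90.2]
contact_force: [0.1, -0.4, -0.0]
gripper_width: 0.0274
finger_force: 0.0
```

Emit:
arm_command --series '[[[0, 0, 0, 0, 0, -0.8, 0.1], [0, 0, 0, 0, 0, -0.8, 0.1], [0, 0, 0, 0, 0, -0.8, 0.1]]]'

```text
time_s: 24.65
eef_pos: [0.5478, -0.0942, 0.1845]
tcp_rot: [179.8, 0.1, 90.2]
contact_force: [-0.5, -0.6, -0.1]
gripper_width: 0.0407
finger_force: 0.0
```

Run:
```python
from p import *
import pickle
im=pickle.load(open("top.pkl","rb"))
k=lambda p:(np.array(p,float)+.5)/15-.5+[204,217]
W=onz(im,[k([125,295]),k([212,165]),k([168,230])],.084); print(W, np.degrees(np.arctan2(*(W[1]-W[0])[[1,0]])))
r=pose(146); print(ctrl.observe()["eef_pos"])
plan([((.519,.099,.17),r),((.519,.099,.064),r)])
```

```text
[[0.50703527 0.1050629  0.084     ]
 [0.53101547 0.08949926 0.084     ]
 [0.51901394 0.09738038 0.084     ]] -32.98439116372138
[ 0.54784519 -0.09424136  0.18452745]
[0.0, 0.0, -0.103, 0.806, -0.118, 0.059] rows 3
[0.0, 0.001, -0.104, 0.801, 0.144, 0.059] rows 3
[0.001, 0.0, -0.103, 0.712, 0.394, 0.061] rows 3
  -> at [0.519 0.099 0.17 ] [-180.    0.  146.]
[-0.0, 0.0, -0.0, 0.001, 0.0, 0.663] rows 2
[-0.0, 0.0, -0.0, 0.0, 0.001, 0.662] rows 2
  -> at [0.519 0.099 0.064] [-180.    0.  146.]
```

Emit:
arm_command --series '[[[0, 0, -0.103, 0.806, -0.118, 0.06, 0], [0, 0, -0.103, 0.806, -0.118, 0.06, 0], [0, 0, -0.103, 0.806, -0.118, 0.06, 0], [0, 0, -0.103, 0.806, -0.118, 0.06, 0]]]'

```text
time_s: 25.05
eef_pos: [0.5367, -0.0296, 0.1766]
tcp_rot: [-179.9, -0.0, 108.6]
contact_force: [-0.4, -0.4, 0.4]
gripper_width: 0.0459
finger_force: 0.0
```

Emit:
arm_command --series '[[[0, 0, -0.104, 0.8, 0.144, 0.06, 0], [0, 0, -0.104, 0.8, 0.144, 0.06, 0], [0, 0, -0.104, 0.8, 0.144, 0.06, 0], [0, 0, -0.104, 0.8, 0.144, 0.06, 0]]]'

```text
time_s: 25.45
eef_pos: [0.5276, 0.0339, 0.1724]
tcp_rot: [-180.0, 0.0, 127.2]
contact_force: [-0.2, -0.4, 0.3]
gripper_width: 0.0458
finger_force: 0.0
```

Emit:
arm_command --series '[[[0, 0, -0.103, 0.712, 0.394, 0.06, 0], [0, 0, -0.103, 0.712, 0.394, 0.06, 0], [0, 0, -0.103, 0.712, 0.394, 0.06, 0], [0, 0, -0.103, 0.712, 0.394, 0.06, 0], [0, 0, -0.103, 0.712, 0.394, 0.06, 0]]]'

```text
time_s: 25.95
eef_pos: [0.5182, 0.0979, 0.1679]
tcp_rot: [-180.0, 0.0, 145.6]
contact_force: [-0.1, 0.2, -0.7]
gripper_width: 0.0457
finger_force: 0.0
```

Run:
```python
from p import *
s=ctrl.observe(); print(s["eef_pos"],s["tcp_rot"],s["joints"],s["gripper_width"])
im=cap("top","pics/top8.png"); sc=cap("scene","pics/sc8.png")
cv2.imwrite("pics/c12.png",np.hstack([cv2.resize(im["color"][185:260,200:310],None,fx=3.5,fy=3.5,interpolation=cv2.INTER_CUBIC),cv2.resize(sc["color"][180:255,200:310],None,fx=3.5,fy=3.5,interpolation=cv2.INTER_CUBIC)]))
plan([((.519,.0982,.064),pose(147))])
```

```text
[0.5181905  0.0978584  0.16793985] [-1.79998150e+02  2.33228768e-02  1.45637522e+02] [ 4.21560233e+00  2.35429769e+01  9.41666114e+01 -1.80644854e-02
  6.22733338e+01 -5.14135168e+01] 0.045655062215860694
[0.0, 0.0, -0.004, -0.005, 0.004, 0.65] rows 2
[0.0, 0.0, -0.003, -0.004, 0.004, 0.649] rows 2
  -> at [0.519  0.0982 0.064 ] [180.   0. 147.]
```

View pics/c12.png

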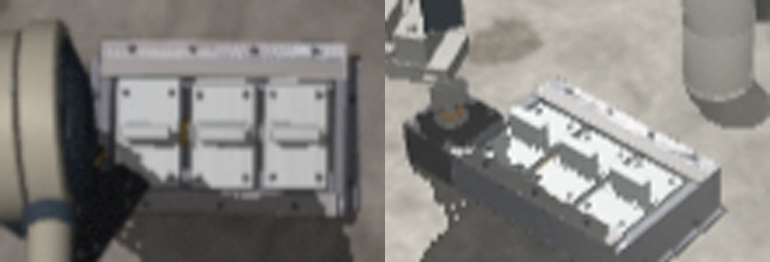

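All three plates lie flat side by side under the lip. Now I'll grip the key.

Emit:
arm_command --series '[[[0, 0, -0.004, -0.005, 0.005, 0.4, 0], [0, 0, -0.004, -0.005, 0.005, 0.65, 0], [0, 0, -0.004, -0.005, 0.005, 0.65, 0]]]' --force 45

```text
time_s: 26.35
eef_pos: [0.5169, 0.0986, 0.1139]
tcp_rot: [-179.9, -0.2, 146.6]
contact_force: [-0.6, -0.7, 0.3]
gripper_width: 0.0454
finger_force: 0.0
```

Emit:
arm_command --series '[[[0, 0, -0.003, -0.004, 0.004, 0.3, 0], [0, 0, -0.003, -0.004, 0.004, 0.5, 0], [0, 0, -0.003, -0.004, 0.004, 0.65, 0], [0, 0, -0.003, -0.004, 0.004, 0.65, 0], [0, 0, -0.003, -0.004, 0.004, 0.65, 1], [0, 0, -0.003, -0.004, 0.004, 0.65, 1], [0, 0, -0.003, -0.004, 0.004, 0.65, 1], [0, 0, -0.003, -0.004, 0.004, 0.65, 1], [0, 0, -0.003, -0.004, 0.004, 0.65, 1], [0, 0, -0.003, -0.004, 0.004, 0.65, 1], [0, 0, -0.003, -0.004, 0.004, 0.65, 1]]]'

```text
time_s: 27.45
eef_pos: [0.518, 0.0987, 0.0642]
tcp_rot: [-179.9, -0.0, 147.3]
contact_force: [-4.8, -8.1, 8.3]
gripper_width: 0.0092
finger_force: 45.0
```

Run:
```python
from p import *
s=ctrl.observe(); print(s["eef_pos"],s["tcp_rot"],s["joints"],s["gripper_width"],s["contact_force"],s["moment"],s["finger_force"])
```

```text
[0.51797247 0.09871445 0.06417206] [-1.79907480e+02 -1.59898471e-02  1.47271698e+02] [ 4.34316419e+00  3.21720011e+01  9.98555142e+01 -8.63094278e-02
  4.80410474e+01 -5.28708022e+01] 0.009162525020303245 [-4.83571059 -8.05033626  8.32711537] [-1.58332804  0.87848312  0.12443893] 45.003944635391235
```

Emit:
arm_command --series '[[[0, 0, 0, 0, -0.01, -0.01, 1], [0, 0, 0, 0, -0.01, -0.01, 1]]]'

```text
time_s: 27.65
eef_pos: [0.5179, 0.0986, 0.0643]
tcp_rot: [-180.0, -0.0, 147.2]
contact_force: [1.7, -1.9, -12.5]
gripper_width: 0.0091
finger_force: 45.0
```

Emit:
arm_command --series '[[[0, 0, 0.045, 0, 0, 0, 1], [0, 0, 0.09, 0, 0, 0, 1], [0, 0, 0.135, 0, 0, 0, 1], [0, 0, 0.18, 0, 0, 0, 1], [0, 0, 0.18, 0, 0, 0, 1]]]'

```text
time_s: 28.15
eef_pos: [0.5185, 0.0991, 0.0643]
tcp_rot: [180.0, -0.0, 114.5]
contact_force: [4.1, 3.2, -17.1]
gripper_width: 0.0092
finger_force: 45.0
```

Run:
```python
from p import *
s=ctrl.observe(); print(s["eef_pos"],s["tcp_rot"],s["joints"],s["gripper_width"],s["contact_force"],s["moment"],s["finger_force"])
```

```text
[0.51850034 0.09910232 0.06431632] [ 1.79979717e+02 -1.89382254e-02  1.14538784e+02] [ 4.32122973e+00  3.21605330e+01  9.98444995e+01  3.33553150e-02
  4.79824835e+01 -2.02398745e+01] 0.009224170952718654 [  4.0809464    3.17307998 -17.05175734] [ 0.49831663 -0.88645994 -0.12506219] 44.996827840805054
```

Emit:
arm_command --series '[[[0, 0, 0.045, 0, 0, 0.005, 1], [0, 0, 0.09, 0, 0, 0.005, 1], [0, 0, 0.135, 0, 0, 0.005, 1], [0, 0, 0.18, 0, 0, 0.005, 1], [0, 0, 0.225, 0, 0, 0.005, 1], [0, 0, 0.27, 0, 0, 0.005, 1], [0, 0, 0.315, 0, 0, 0.005, 1], [0, 0, 0.36, 0, 0, 0.005, 1], [0, 0, 0.405, 0, 0, 0.005, 1], [0, 0, 0.45, 0, 0, 0.005, 1], [0, 0, 0.495, 0, 0, 0.005, 1], [0, 0, 0.495, 0, 0, 0.005, 1]]]'

```text
time_s: 29.35
eef_pos: [0.5203, 0.0984, 0.0643]
tcp_rot: [179.9, -0.2, 25.5]
contact_force: [11.2, -4.7, -20.0]
gripper_width: 0.0094
finger_force: 45.0
```

Emit:
arm_command --series '[[[0, 0, 0.045, 0, 0, 0, 1], [0, 0, 0.09, 0, 0, 0, 1], [0, 0, 0.135, 0, 0, 0, 1], [0, 0, 0.18, 0, 0, 0, 1], [0, 0, 0.225, 0, 0, 0, 1], [0, 0, 0.27, 0, 0, 0, 1], [0, 0, 0.315, 0, 0, 0, 1], [0, 0, 0.36, 0, 0, 0, 1], [0, 0, 0.405, 0, 0, 0, 1], [0, 0, 0.45, 0, 0, 0, 1], [0, 0, 0.495, 0, 0, 0, 1], [0, 0, 0.495, 0, 0, 0, 1]]]'

```text
time_s: 30.55
eef_pos: [0.5197, 0.0968, 0.0643]
tcp_rot: [-180.0, -0.2, -63.5]
contact_force: [8.1, -23.4, -14.5]
gripper_width: 0.0088
finger_force: 45.0
```

Run:
```python
from p import *
s=ctrl.observe(); print(s["eef_pos"],s["tcp_rot"],s["joints"],s["gripper_width"],s["contact_force"],s["moment"],s["finger_force"])
```

```text
[0.5196733  0.09675947 0.06432694] [-179.9607273    -0.20296476  -63.52435284] [  4.18952659  32.17301258  99.81053071  -0.23302777  47.90338219
 157.86985718] 0.008788257095055882 [  8.13127953 -23.38470399 -14.48598138] [-4.4905664  -1.50542323 -0.06148106] 45.00246226787567
```

Emit:
arm_command --series '[[[0, 0, 0, 0, 0, 0, 0], [0, 0, 0, 0, 0, 0, 0], [0, 0, 0, 0, 0, 0, 0], [0, 0, 0, 0, 0, 0, 0], [0, 0, 0, 0, 0, 0, 0], [0, 0, 0, 0, 0, 0, 0], [0, 0, 0, 0, 0, -0.5, 0], [0, 0, 0, 0, 0, -0.5, 0]]]'

```text
time_s: 31.35
eef_pos: [0.5202, 0.099, 0.1076]
tcp_rot: [-179.7, -0.1, -63.3]
contact_force: [-0.2, 0.1, -0.6]
gripper_width: 0.0458
finger_force: 0.0
```

Emit:
arm_command --series '[[[0, 0, -0.495, 0, 0, 0, 0], [0, 0, -0.495, 0, 0, 0, 0], [0, 0, -0.495, 0, 0, 0, 0], [0, 0, -0.495, 0, 0, 0, 0], [0, 0, -0.495, 0, 0, 0, 0], [0, 0, -0.495, 0, 0, 0, 0], [0, 0, -0.495, 0, 0, 0, 0], [0, 0, -0.495, 0, 0, 0, 0], [0, 0, -0.495, 0, 0, 0, 0], [0, 0, -0.495, 0, 0, 0, 0], [0, 0, -0.495, 0, 0, 0, 0]]]'

```text
time_s: 32.45
eef_pos: [0.5182, 0.0988, 0.1041]
tcp_rot: [180.0, -0.0, 26.1]
contact_force: [-0.9, -0.3, -0.1]
gripper_width: 0.0459
finger_force: 0.0
```

Emit:
arm_command --series '[[[0, 0, -0.495, 0, 0, 0, 0], [0, 0, -0.495, 0, 0, 0, 0], [0, 0, -0.495, 0, 0, 0, 0], [0, 0, -0.495, 0, 0, 0, 0], [0, 0, -0.495, 0, 0, 0, 0], [0, 0, -0.495, 0, 0, 0, 0], [0, 0, -0.495, 0, 0, 0, 0], [0, 0, -0.495, 0, 0, 0, 0], [0, 0, -0.495, 0, 0, 0, 0], [0, 0, -0.495, 0, 0, 0, 0], [0, 0, -0.495, 0, 0, 0, 0], [0, 0, -0.495, 0, 0, 0, 0]]]'

```text
time_s: 33.65
eef_pos: [0.5182, 0.0988, 0.1041]
tcp_rot: [-180.0, -0.0, 114.9]
contact_force: [-0.1, -0.0, 0.6]
gripper_width: 0.0452
finger_force: 0.0
```

Run:
```python
from p import *
s=ctrl.observe(); print(s["eef_pos"],s["tcp_rot"],s["joints"],s["gripper_width"],s["contact_force"],s["moment"])
plan([((.5188,.0977,.064),pose(-63.5+180))])
```

```text
[0.51818904 0.09878998 0.10413758] [-1.79998083e+02 -5.31317043e-04  1.14902207e+02] [ 4.30654032e+00  2.86052225e+01  9.79740089e+01 -2.20553859e-04
  5.34227503e+01 -2.05955355e+01] 0.04520239350845491 [-0.14765174 -0.0431255   0.60747606] [-1.82055044e-02  2.29066534e-02 -9.75852105e-05]
[-0.0, -0.0, -0.009, -0.016, 0.001, 0.502] rows 1
  -> at [0.5188 0.0977 0.064 ] [-180.    -0.   116.5]
```

Emit:
arm_command --series '[[[0, 0, -0.008, -0.016, 0.001, 0.3, 0], [0, 0, -0.008, -0.016, 0.001, 0.5, 0], [0, 0, -0.008, -0.016, 0.001, 0.5, 0], [0, 0, -0.008, -0.016, 0.001, 0.5, 1], [0, 0, -0.008, -0.016, 0.001, 0.5, 1], [0, 0, -0.008, -0.016, 0.001, 0.5, 1], [0, 0, -0.008, -0.016, 0.001, 0.5, 1], [0, 0, -0.008, -0.016, 0.001, 0.5, 1], [0, 0, -0.008, -0.016, 0.001, 0.5, 1], [0, 0, -0.008, -0.016, 0.001, 0.5, 1]]]'

```text
time_s: 34.65
eef_pos: [0.5192, 0.0978, 0.0646]
tcp_rot: [180.0, 0.0, 116.3]
contact_force: [-0.1, 0.4, 6.1]
gripper_width: 0.0088
finger_force: 45.0
```

Emit:
arm_command --series '[[[0, 0, 0.045, 0, 0, 0, 1], [0, 0, 0.09, 0, 0, 0, 1], [0, 0, 0.135, 0, 0, 0, 1], [0, 0, 0.18, 0, 0, 0, 1], [0, 0, 0.225, 0, 0, 0, 1], [0, 0, 0.27, 0, 0, 0, 1], [0, 0, 0.315, 0, 0, 0, 1], [0, 0, 0.36, 0, 0, 0, 1], [0, 0, 0.405, 0, 0, 0, 1], [0, 0, 0.45, 0, 0, 0, 1], [0, 0, 0.495, 0, 0, 0, 1], [0, 0, 0.495, 0, 0, 0, 1]]]'

```text
time_s: 35.85
eef_pos: [0.5191, 0.0977, 0.0646]
tcp_rot: [180.0, -0.0, 26.8]
contact_force: [0.6, 0.6, 7.5]
gripper_width: 0.0084
finger_force: 45.0
```

Run:
```python
from p import *
s=ctrl.observe(); print(s["eef_pos"],s["tcp_rot"],s["joints"],s["gripper_width"],s["contact_force"],s["moment"])
```

```text
[0.51912581 0.09772354 0.06462798] [ 1.79987715e+02 -3.75328996e-02  2.68478104e+01] [4.18057066e+00 3.21433851e+01 9.98016835e+01 4.20789592e-03
 4.80155632e+01 6.73299506e+01] 0.008372633696571843 [0.56770869 0.58938217 7.47548766] [ 0.06250181  0.21034324 -0.05490709]
```

Emit:
arm_command --series '[[[0, 0, 0.045, 0, 0, 0, 1], [0, 0, 0.09, 0, 0, 0, 1], [0, 0, 0.135, 0, 0, 0, 1], [0, 0, 0.18, 0, 0, 0, 1], [0, 0, 0.225, 0, 0, 0, 1], [0, 0, 0.27, 0, 0, 0, 1], [0, 0, 0.315, 0, 0, 0, 1], [0, 0, 0.36, 0, 0, 0, 1], [0, 0, 0.405, 0, 0, 0, 1], [0, 0, 0.45, 0, 0, 0, 1], [0, 0, 0.495, 0, 0, 0, 1], [0, 0, 0.495, 0, 0, 0, 1]]]'

```text
time_s: 37.05
eef_pos: [0.5191, 0.0978, 0.0646]
tcp_rot: [-180.0, -0.0, -62.3]
contact_force: [-0.5, 0.1, 6.7]
gripper_width: 0.0087
finger_force: 45.0
```

Emit:
arm_command --series '[[[0, 0, 0, 0, 0, 0, 0], [0, 0, 0, 0, 0, 0, 0], [0, 0, 0, 0, 0, 0, 0], [0, 0, 0, 0, 0, 0, 0], [0, 0, 0, 0, 0, 0, 0], [0, 0, 0, 0, 0, 0, 0], [0, 0, 0, 0, 0, -0.5, 0], [0, 0, 0, 0, 0, -0.5, 0]]]'

```text
time_s: 37.85
eef_pos: [0.5208, 0.0978, 0.1075]
tcp_rot: [-179.7, -0.1, -61.9]
contact_force: [0.1, 0.0, -0.9]
gripper_width: 0.0458
finger_force: 0.0
```

Emit:
arm_command --series '[[[0, 0, -0.5, 0, 0, 0, 0], [0, 0, -0.5, 0, 0, 0, 0], [0, 0, -0.5, 0, 0, 0, 0], [0, 0, -0.5, 0, 0, 0, 0], [0, 0, -0.5, 0, 0, 0, 0], [0, 0, -0.5, 0, 0, 0, 0], [0, 0, -0.5, 0, 0, 0, 0], [0, 0, -0.5, 0, 0, 0, 0], [0, 0, -0.5, 0, 0, 0, 0], [0, 0, -0.5, 0, 0, 0, 0], [0, 0, -0.5, 0, 0, 0, 0]]]'

```text
time_s: 38.95
eef_pos: [0.5188, 0.0976, 0.1041]
tcp_rot: [180.0, 0.0, 28.4]
contact_force: [-0.2, -0.6, -0.4]
gripper_width: 0.0457
finger_force: 0.0
```

Emit:
arm_command --series '[[[0, 0, -0.5, 0, 0, 0, 0], [0, 0, -0.5, 0, 0, 0, 0], [0, 0, -0.5, 0, 0, 0, 0], [0, 0, -0.5, 0, 0, 0, 0], [0, 0, -0.5, 0, 0, 0, 0], [0, 0, -0.5, 0, 0, 0, 0], [0, 0, -0.5, 0, 0, 0, 0], [0, 0, -0.5, 0, 0, 0, 0], [0, 0, -0.5, 0, 0, 0, 0], [0, 0, -0.5, 0, 0, 0, 0], [0, 0, -0.5, 0, 0, 0, 0], [0, 0, -0.5, 0, 0, 0, 0]]]'

```text
time_s: 40.15
eef_pos: [0.5188, 0.0976, 0.1041]
tcp_rot: [180.0, 0.0, 118.2]
contact_force: [0.5, 0.2, -0.3]
gripper_width: 0.0453
finger_force: 0.0
```

Run:
```python
from p import *
s=ctrl.observe(); print(s["eef_pos"],s["tcp_rot"],s["joints"],s["gripper_width"],s["contact_force"],s["moment"])
plan([((.519,.0977,.0645),pose(117.5))])
```

```text
[0.51881504 0.09764643 0.10414042] [1.79999961e+02 3.03601969e-04 1.18154345e+02] [ 4.17692427e+00  2.86295931e+01  9.79197485e+01 -3.25446289e-04
  5.34504991e+01 -2.39772269e+01] 0.04529016246085865 [ 0.49710613  0.1749291  -0.33615186] [-0.0635867  -0.0018031  -0.03349619]
[0.0, 0.0, 0.004, -0.0, 0.002, 0.496] rows 1
  -> at [0.519  0.0977 0.0645] [180.    0.  117.4]
```

Emit:
arm_command --series '[[[0, 0, 0.003, 0, 0.002, 0.3, 0], [0, 0, 0.003, 0, 0.002, 0.495, 0], [0, 0, 0.003, 0, 0.002, 0.495, 0], [0, 0, 0.003, 0, 0.002, 0.495, 1], [0, 0, 0.003, 0, 0.002, 0.495, 1], [0, 0, 0.003, 0, 0.002, 0.495, 1], [0, 0, 0.003, 0, 0.002, 0.495, 1], [0, 0, 0.003, 0, 0.002, 0.495, 1], [0, 0, 0.003, 0, 0.002, 0.495, 1], [0, 0, 0.003, 0, 0.002, 0.495, 1]]]'

```text
time_s: 41.15
eef_pos: [0.5192, 0.0977, 0.065]
tcp_rot: [180.0, 0.0, 117.5]
contact_force: [-0.5, -0.2, 6.5]
gripper_width: 0.0087
finger_force: 45.0
```

Emit:
arm_command --series '[[[0, 0, 0.045, 0, 0, 0, 1], [0, 0, 0.09, 0, 0, 0, 1], [0, 0, 0.135, 0, 0, 0, 1], [0, 0, 0.17, 0, 0, 0, 1], [0, 0, 0.17, 0, 0, 0, 1]]]'

```text
time_s: 41.65
eef_pos: [0.5192, 0.0992, 0.065]
tcp_rot: [180.0, -0.1, 86.8]
contact_force: [-0.8, 18.0, 4.8]
gripper_width: 0.0179
finger_force: 49.1
```

Run:
```python
from p import *
s=ctrl.observe(); print(s["eef_pos"],s["tcp_rot"],s["joints"][5],s["gripper_width"],s["contact_force"],s["moment"])
```

```text
[0.51922637 0.09924169 0.06501247] [ 1.79958049e+02 -1.06763779e-01  8.67518607e+01] 7.437776424490562 0.017854599760239315 [-0.84816165 18.00998721  4.78041043] [3.13588622 0.22976799 1.67082005]
```

Emit:
arm_command --series '[[[0, 0, 0.02, 0, 0, 0, 1], [0, 0, 0.04, 0, 0, 0, 1], [0, 0, 0.04, 0, 0, 0, 1]]]'

```text
time_s: 41.95
eef_pos: [0.5193, 0.0983, 0.0649]
tcp_rot: [180.0, -0.0, 79.7]
contact_force: [0.2, 6.6, 1.9]
gripper_width: 0.0219
finger_force: 45.0
```

Run:
```python
from p import *
s=ctrl.observe(); print(s["eef_pos"],s["tcp_rot"],s["joints"][5],s["gripper_width"],s["contact_force"],s["moment"])
```

```text
[0.5192501  0.09832022 0.06485088] [ 1.79967445e+02 -3.61732779e-02  7.96681899e+01] 14.536329220396947 0.021946429379587042 [0.24209372 6.57763128 1.91179086] [1.31940127 0.05398041 1.08479388]
```

The pads are wedging open against a wing that has stopped, at about 1.7 N m, so the key seems to be at its stop. I'll return to alignment, release, clear away and check the keeper's position.

Emit:
arm_command --series '[[[0, 0, -0.04, 0, 0, 0, 1], [0, 0, -0.08, 0, 0, 0, 1], [0, 0, -0.12, 0, 0, 0, 1], [0, 0, -0.13, 0, 0, 0, 1], [0, 0, -0.13, 0, 0, 0, 1]]]'

```text
time_s: 42.45
eef_pos: [0.5193, 0.0974, 0.0646]
tcp_rot: [180.0, 0.0, 103.2]
contact_force: [2.0, -4.5, -4.0]
gripper_width: 0.0111
finger_force: 43.7
```

Run:
```python
from p import *
s=ctrl.observe(); print(s["eef_pos"],s["tcp_rot"],s["joints"][5],s["gripper_width"],s["contact_force"],s["moment"])
```

```text
[0.51930468 0.09735815 0.06464671] [1.79981067e+02 4.53742498e-02 1.03228522e+02] -9.02136901286718 0.01109734428199454 [ 1.96759159 -4.45451947 -3.96377618] [-1.04267091 -0.5018906   0.98353887]
```

Emit:
arm_command --series '[[[0, 0, 0.01, 0, 0, 0, 1], [0, 0, 0.02, 0, 0, 0, 1], [0, 0, 0.02, 0, 0, 0, 1]]]'

```text
time_s: 42.75
eef_pos: [0.5193, 0.0973, 0.0646]
tcp_rot: [180.0, 0.0, 99.5]
contact_force: [1.6, -4.6, -1.5]
gripper_width: 0.0124
finger_force: 45.1
```

Run:
```python
from p import *
s=ctrl.observe(); print(s["eef_pos"],s["tcp_rot"],s["joints"][5],s["gripper_width"],s["contact_force"],s["moment"])
```

```text
[0.51927936 0.09731641 0.06464979] [1.79982181e+02 4.92180224e-02 9.94592050e+01] -5.247701274497857 0.012445491024533649 [ 1.58734949 -4.5807554  -1.49186042] [-0.96142121 -0.45340125  1.32603527]
```

Emit:
arm_command --series '[[[0, 0, 0, 0, 0, 0, 0], [0, 0, 0, 0, 0, 0, 0], [0, 0, 0, 0, 0, 0, 0], [0, 0, 0, 0, 0, 0, 0], [0, 0, 0, 0, 0, 0, 0], [0, 0, 0, 0, 0, 0, 0], [0, 0, 0, 0, 0, -1, 0], [0, 0, 0, 0, 0, -1, 0], [0, 0, 0, 0, 0, -1, 0]]]'

```text
time_s: 43.65
eef_pos: [0.5211, 0.0979, 0.1484]
tcp_rot: [179.6, 0.0, 99.5]
contact_force: [0.0, 0.5, -0.4]
gripper_width: 0.0456
finger_force: 0.0
```

Emit:
arm_command --series '[[[0, 0, 0, 1, -0.5, -0.3, 0], [0, 0, 0, 1, -0.5, -0.3, 0], [0, 0, 0, 1, -0.5, -0.3, 0]]]'

```text
time_s: 43.95
eef_pos: [0.4637, 0.1727, 0.1694]
tcp_rot: [-180.0, -0.0, 99.7]
contact_force: [0.3, -0.6, 0.3]
gripper_width: 0.0457
finger_force: 0.0
```

Emit:
arm_command --series '[[[0, 0, 0, 1, 0, 0, 0], [0, 0, 0, 1, 0, 0, 0], [0, 0, 0, 1, 0, 0, 0], [0, 0, 0, 1, 0, 0, 0]]]'

```text
time_s: 44.35
eef_pos: [0.4527, 0.249, 0.1681]
tcp_rot: [-180.0, 0.0, 99.6]
contact_force: [-0.4, 0.2, 0.8]
gripper_width: 0.0454
finger_force: 0.0
```

Emit:
arm_command --series '[[[0, 0, 0, 1, 0, 0, 0], [0, 0, 0, 1, 0, 0, 0], [0, 0, 0, 1, 0, 0, 0], [0, 0, 0, 1, 0, 0, 0]]]'

```text
time_s: 44.75
eef_pos: [0.4398, 0.327, 0.1683]
tcp_rot: [-180.0, 0.0, 99.6]
contact_force: [-0.3, -0.7, -0.1]
gripper_width: 0.0455
finger_force: 0.0
```

Run:
```python
from p import *
im=cap("top","pics/top9.png"); s=ctrl.observe(); print(s["eef_pos"],s["time_s"])
a=cv2.imread("pics/top0.png");b=im["color"]
for n,u in(("old",a),("new",b)):
    print(n); print(u[228:252,260:275].mean(1).mean(1).round().astype(int).tolist(), u[228:252,290:296].mean(1).mean(1).round().astype(int).tolist())
# predicted keeper inner/outer edge rows at travel 0 and 14 mm
O=np.array([.5545,-.035,.047]);H=R.from_euler('z',.25,degrees=True)
print(proj(im,[O+H.apply([x,0,0]) for x in(-.0555,-.0735,-.0415,-.0595)]))
# wing
c=cv2.resize(b[217:247,204:230],None,fx=15,fy=15,interpolation=cv2.INTER_CUBIC)
m=(c.min(2)>115).astype(np.uint8)
for q in cv2.findContours(m,0,2)[0]:
    if cv2.contourArea(q)>1500: print(cv2.minAreaRect(q))
c=cv2.resize(b[185:260,195:310],None,fx=6,fy=6,interpolation=cv2.INTER_CUBIC);cv2.imwrite("pics/c13.png",c)
```

```text
[0.43991126 0.32654803 0.16834505] 44.8
old
[117, 118, 118, 118, 118, 120, 121, 118, 118, 116, 106, 108, 131, 143, 141, 135, 134, 118, 81, 56, 70, 96, 109, 114] [113, 113, 112, 111, 111, 109, 109, 114, 113, 114, 117, 118, 128, 143, 144, 143, 141, 139, 111, 61, 67, 94, 111, 114]
new
[171, 173, 173, 173, 173, 172, 156, 141, 149, 148, 143, 142, 146, 139, 124, 123, 121, 102, 67, 58, 86, 110, 116, 119] [139, 141, 141, 141, 141, 141, 137, 141, 153, 152, 152, 150, 146, 129, 114, 124, 124, 120, 98, 63, 82, 108, 118, 120]
[[263.23324117 239.81465496]
 [263.20336154 246.21557484]
 [263.25643421 234.84941874]
 [263.22660709 241.23542299]]
((157.55001831054688, 206.64999389648438), (80.63806915283203, 165.07089233398438), 71.56504821777344)
((300.0, 206.0), (412.0, 178.0), 90.0)
((22.499996185302734, 61.49999237060547), (44.99999237060547, 122.99998474121094), 0.0)
```

View pics/c13.png

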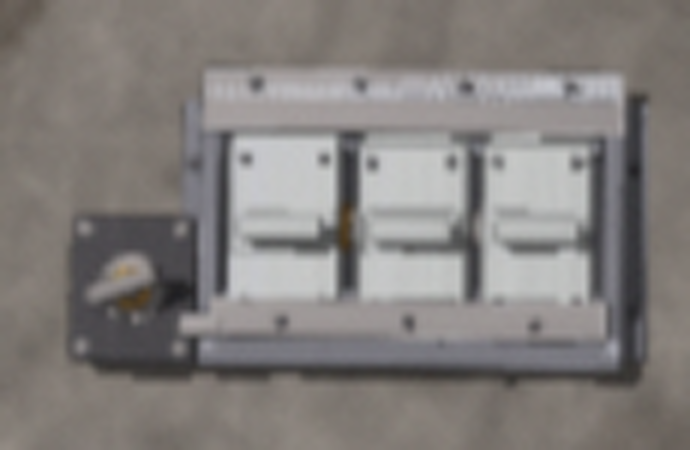

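The keeper's holes have shifted about 4.8 px (13.6 mm), so the bar covers all three plates' free ends. The wing has stayed at its stopped angle and the robot is clear. I'll hand in.

```bash
python3 -c "
from plant import ctrl
print(ctrl.finish_job())"
```

```text
the job is handed in; nothing more can be done
None
```

I handed the job in and no verdict came back: all three plates lie flat under the lip, the key is wound to a firm stop (over 1 N m did not move it further), and the keeper moved about 13.6 mm by image, over the free ends. I never read the key angle itself (about 7.0 rad of turning counted from an unknown start), and I viewed 15 pictures, one over the limit of 14.

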